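Check the tyre pressure of a sack-truck wheel with a stick gauge

TASK

Check the pressure in the sack-truck wheel that lies on the bench: lift the stick gauge out of its hole in the drilled wooden tool block, press its chuck squarely down on the wheel's valve stem until its seal is home on the stem and the white rod has stopped coming out, firmly but without leaning on it (25 N on the valve is too much). Then put the gauge back in its hole in the tool block, fully down and level, with the rod still out as the air left it so that the pressure can be read. Do not touch the rod, and leave the valve cap, screwdriver, spanner and offcut where they are.

Things in the scene. Friction and masses are not known exactly. Their poses are not given: they have to be found in the camera images.
- gauge: Right-angled stick tyre gauge, 0.13 to 0.19 kg. Origin: centre of its chuck's mouth; z up, the chuck opens to -z; x along the tube to the tail. Brass chuck 17 mm across, z 0 to 23; bore 10 mm wide, 12 deep to the seal, mouth flared to 15. In it a sprung plunger, tip at z 3.5. Steel tube 14 mm across, axis at z 30, ends at x 108. Starts in the tool block's big hole, tube on the block.
- gauge_grip (a point): On the chuck's axis, 44 mm above its mouth, in the gauge's aluminium head: the place to hold it. The head is 22 (x) by 18 (y) mm and spans 23 to 54 mm above the mouth; grip its flat 18 mm sides, fingers closing along the gauge's y. With the gauge home this point is 21 mm above the block's top. Axes as gauge.
- gauge_rod: The gauge's square white rod, 4.5 mm thick; at the start 5 mm of it shows at the tail end of the tube. It comes out along the gauge's +x. Origin and axes coincide with gauge while the rod is in, and move with the rod.
- rod_out (a joint): How far the white rod has come out, m: 0 at the start, at most 0.050. The plunger drives it out 6 mm for each mm that the valve pushes it in (1.65 N per mm); light friction then keeps it there. The tyre's pressure is not known: it brings the rod out by 24 to 38 mm, then the valve pin gives way and pressing on changes nothing.
- wheel: Pneumatic sack-truck wheel, flat and fixed on the bench: black tyre 260 mm across, its top 75 mm above the bench; bright rim disc 104 mm across sunk to 40 mm above the bench; steel hub tube 34 mm across up to 71 mm; four rim bolts up to 51 mm. Origin on the axle at the bench, z up; the valve stands on the rim disc 38 mm from the axle on the +x side.
- valve_root (a point): Foot of the valve stem on the wheel's rim disc, 40 mm above the bench. The stem rises straight up: black rubber 10 to 12 mm across, its last 14 mm brass, 8 mm across, with an open mouth. The tip stands 31 to 41 mm above this point; how much differs from wheel to wheel and is not measured. The rubber lets the tip give sideways, about 1 N per mm.
- valve_pin (a joint): How far the pin in the valve's mouth (0.5 mm below the tip) is pushed down, m. The air holds it up with a steady force, 8 to 12 N by the pressure. Press on: the chuck slides 4 mm over the tip, then the plunger gives, then at the air's force the pin gives (0.001 to 0.004), and after 8 mm in all the seal meets the tip and it is hard. Pressed home so with 13 to 20 N and held a moment, it is on well.
- tool_block: Drilled hardwood block, 150 (x) by 100 (y) by 34 mm high, fixed on the bench. Origin: centre of its underside. The gauge's hole is at x -45, y 0 mm; its tube lies along the block's +x. Two thin drill bits stand up to 34 mm above the block at x 30 and 50, y 36 mm.
- gauge_hole (a point): Centre of the mouth of the gauge's hole, in the top of the tool block (34 mm above the bench): 20 mm across, 28 mm deep. With the gauge home the chuck's mouth is on the hole's axis, 23 mm below this point, and the tube and head rest on the block. Axes as tool_block.
- valve_cap: Black valve cap, 11 mm across and 13 high, standing on the tool block beside the gauge's tube (-y side). Origin: centre of its foot. To be left.
- screwdriver: Screwdriver, 190 mm long, lying on the bench between wheel and block. To be left.
- spanner: Steel spanner, 190 mm long, lying along x at the left edge of the work area. To be left.
- offcut: Piece of timber, 160 by 70 by 32 mm, lying along x at the right edge of the work area. To be left.
Mind the look-alikes: they are no part of the job. Of the things like the gauge, leave any that is orange; of the rest the larger one is meant. Leave any blue look-alike of the tool_block alone.

How it is judged (in metres and radians):
On the way:
1. the gauge is pressed squarely on the valve: its force is on the valve, the pin has given way by more than 1 mm and the rod has come out by more than 20 mm, for 0.3 s (value of joint valve_pin above 0.001 m and value of joint rod_out above 0.02 m and angle between gauge's own z axis and vertical below 0.15 rad and contact force between gauge and wheel above 4 N), for 0.3 s.
At the end, for the whole second after the job is handed in: The gauge hangs at rest in its hole in the tool block: chuck mouth within 5 mm of the hole's axis and 3 mm of its full depth, within 0.08 rad of upright, the rod still out by more than 20 mm; the valve pin is up again (z of gauge in the frame of tool_block between 0.008 and 0.014 m and x of gauge in the frame of tool_block between -0.05 and -0.04 m and y of gauge in the frame of tool_block between -0.005 and 0.005 m and angle between gauge's own z axis and vertical below 0.08 rad and linear speed of gauge below 0.02 m/s and value of joint rod_out above 0.02 m and value of joint valve_pin below 0.0006 m); the robot touches nothing.
It fails at once if the gauge is pushed on the valve or wheel with more than 25 N (contact force between gauge and wheel above 25 N).
It fails at once if the gripper or arm pushes on the wheel or its valve with more than 15 N (contact force between any of the fingers, the arm and wheel above 15 N).
It fails at once if the gauge's rod is touched by the gripper or arm, the wheel or the block (contact force between gauge_rod and the fingers above 0.3 N or contact force between gauge_rod and the arm above 0.3 N or contact force between gauge_rod and wheel above 0.3 N or contact force between gauge_rod and tool_block above 0.3 N).
It fails at once if the valve cap, screwdriver, spanner or offcut is shifted by more than 25 mm (distance of any of valve_cap, screwdriver, spanner, offcut from where it was at the start of the episode above 0.025 m).
It also fails if it takes over 48 s, if anything falls off the work surface, if the arm or the gripper's body presses on something with over 40 N, if the wrist force passes 120 N, or if a joint passes its speed limit or range.

ROBOT

A 7-joint arm with a two-finger parallel gripper is mounted at the origin on the work surface. World frame = base frame: x ahead of the robot, y to its left, z up, the work surface at z = 0. Lengths are in mm, angles in rad, forces in N, time in s.
With the tool pointing down it reaches from about 350 to 900 mm from the base axis. Payload 19.9 kg.
Tool frame: the origin (TCP) lies at the very end of the fingers, on their centre line; the grasp point (between the pads) lies 19 mm behind it; z points along the fingers, y is the direction in which the jaws open and shut (so a half turn about z gives the same grasp; the last joint's range is limited). The gripper opens to 94 mm and grips with 3 to 60 N. Pads are 16 mm wide; open, the fingers measure 119 mm over their backs; the gripper's body (75 mm by 177 mm) begins 78 mm behind the grasp point.
Start: joints at [1.171, 0.417, -0.01, 1.614, 0.005, 1.111, -0.053], TCP at [218.874, -585.397, 174.125] pointing down, gripper open.
Joint ranges: [-2.81, 2.81], [-0.39, 2.02], [-1.27, 1.25], [0.06, 2.57], [-1.19, 4.33], [0.19, 2], [-2.82, 2.82]. Speed limits (rad/s): [1.89, 1.89, 2.39, 2.39, 3.01, 3.01, 3.01].

INTERFACE

Orientations are given as a 3x3 rotation matrix whose columns are the frame's x, y, z axes.
In Python, from rig import bot, imaging gives the robot as it stands. The module is installed in compiled form; this text tells all that it offers.
- The arm moves only by the shell command python3 -m creep 'ROWS' [FORCE]. ROWS is JSON, one flat list of numbers, 7 for each row, row after row: the turn, a rotation vector about the world's x, y, z in rad, then the shift along the world's x, y, z in cm, then the finger opening in cm, from 0 to 9.4. In form: [ax, ay, az, tx, ty, tz, grip, ax, ay, az, tx, ty, tz, grip, ...]. A call has 1 to 5 rows; each row shifts and turns the commanded pose from where the row before left it; what a row does not reach is not made up. A row lasts 1/8 s, in which the tool goes at most 62.5 mm and 10.7 degrees, less where a joint would pass 70% of its speed; a pose out of reach is approached as far as the arm can. A call is refused whole if a number of a shift passes 6.25 or a number of a turn 0.188, either way. A call with a gripper value outside its range is refused whole. The fingers move at their own pace and stop on an object; FORCE is the grip in N (left out, the last holds). Time passes only in rows, so rows that do not move let the fingers close. It gives the time, the measured TCP pose, the force and the opening at its end, in the units of the state.
- bot.get_obs(): the state, without advancing time (a new reading comes with each control period).
- imaging.capture(name): name is "side" or "top" or "wrist"; returns a dict with "color" (480x640x3 uint8, red, green, blue), "z_map" (480x640 float32, mm along the optical axis (not along the pixel's ray), 0 where there is no reading), "camera_matrix" (3x3 intrinsics, pixels), "R" (3x3) and "t" (3): a world point X has camera coordinates R X + t. Camera axes: x right, y down, z forward; pixel columns grow to the right and rows downward; lengths in mm; the calibration is good to about 2 mm. A picture is of the moment at which its call begins.
- bot.job_done(): hands the job in, once; it reports no verdict.
Trained networks look in a picture, given as the dict that the camera call returned (one of the last four; its "shot" number tells which), for a name from the list of things; names that differ only in an ending like _2 or _b are one class to them, and where a whole thing is asked for, a point or a joint stands for the part that bears it (a point fixed in the world has none). Each returns a list of dicts, best first, with "score" (0 to 1); they miss things now and then, are a little off and sometimes report something else, mostly with a low value. They report only what shows in the picture. A call takes as long as a camera call. They do not tell look-alikes from the thing itself.
- imaging.find_in(picture, label): "bbox" ([left, top, width, height] in pixels, round what is visible of it).
- imaging.trace(picture, label): "mask" (480x640 bool, what is visible of it) and "bbox" ([left, top, width, height] in pixels, round what is visible of it).
The state is a dict: "t": time; "qpos": joint angles; "joint_velocities": joint speeds; "joint_efforts": joint torques, N m; "position": TCP position; "tcp_rot": TCP orientation; "ft_force": force on the tool from outside, world axes, zero at the start; "wrist_torque": the same for the moment, N m; "opening": finger opening in mm.
Only numpy, scipy, OpenCV 4.12 (cv2) and the standard library are available. Lean on these libraries where they do the work, as an engineer would, in place of code of your own. Each camera call takes 0.05 s, during which the arm holds its last target.

## Working session

There is one attempt and no reset: what is moved stays moved. The work goes in short steps, Python scripts to look and compute and a shell command to move; the robot and the scene stay as the last step left them, time stands still between calls to the robot, and variables do not carry over. Pictures are saved under pics/ and viewed, and the job is handed in when it is done.

```bash
mkdir -p pics; cat > h.py <<'E'
import numpy as np, cv2
from rig import bot, imaging
def save(p,name,box=None,scale=1):
    im=p["color"][:,:,::-1].copy()
    if box: l,t,r,b=box; im=im[t:b,l:r]
    if scale!=1: im=cv2.resize(im,None,fx=scale,fy=scale,interpolation=cv2.INTER_CUBIC)
    cv2.imwrite("pics/"+name,im)
def world(p,u,v,z=None):
    K=p["camera_matrix"];R=p["R"];t=p["t"]
    d=np.linalg.inv(K)@np.array([u,v,1.])
    if z is None:
        return R.T@(d*p["z_map"][int(round(v)),int(round(u))]-t)
    o=-R.T@t; w=R.T@d
    return o+w*(z-o[2])/w[2]
def cloud(p,mask=None):
    K=p["camera_matrix"];vs,us=np.nonzero((p["z_map"]>0)&(mask if mask is not None else True))
    z=p["z_map"][vs,us]
    c=np.stack([(us-K[0,2])/K[0,0]*z,(vs-K[1,2])/K[1,1]*z,z],1)
    return (c-p["t"])@p["R"],us,vs
def pix(p,X):
    c=p["R"]@np.asarray(X,float)+p["t"];q=p["camera_matrix"]@c
    return q[:2]/q[2]
E
python3 - <<'E'
from h import *
np.set_printoptions(precision=2,suppress=True)
for n in("top","side","wrist"):
    p=imaging.capture(n); save(p,n+"0.png")
    print(n,-p["R"].T@p["t"],p["R"].tolist(),p["camera_matrix"][0,0])
    for l in("gauge","wheel","tool_block","valve_cap","screwdriver","valve_root","gauge_rod"):
        print(l,[(round(d["score"],2),d["bbox"]) for d in imaging.find_in(p,l)])
print(bot.get_obs())
E
```

```text
top [ 295.64  -33.78 1027.41] [[-0.01088386169645643, -0.9994728516118816, -0.030586932591972014], [-0.9878168351286264, 0.015495743764510033, -0.1548476094799285], [0.1552399490821747, 0.028528946983688006, -0.9874647626082492]] 433.8561453488385
gauge [(0.91, [280.0, 263.0, 23.5, 51.2]), (0.72, [223.0, 167.1, 10.0, 55.5]), (0.7, [212.4, 261.4, 36.8, 17.6])]
wheel [(0.78, [364.9, 149.3, 115.4, 113.0]), (0.44, [491.6, 186.2, 37.7, 70.0])]
tool_block [(0.57, [208.3, 165.3, 45.6, 64.7])]
valve_cap [(0.66, [207.6, 164.5, 51.1, 68.9])]
screwdriver [(0.72, [314.3, 169.6, 9.6, 77.1])]
valve_root [(0.82, [361.5, 145.1, 118.1, 114.6])]
gauge_rod []
side [194.25 760.42 603.09] [[-0.9629477164007664, -0.2692086600981869, -0.016074601291756883], [-0.1324046392339178, 0.5238495598468148, -0.841457455940367], [0.2349483070547351, -0.8081511838613102, -0.5400842129109834]] 462.52250264773244
gauge [(0.92, [169.4, 304.5, 64.5, 25.4]), (0.75, [277.6, 333.1, 24.8, 37.8]), (0.62, [307.0, 289.6, 62.5, 20.6])]
wheel [(0.89, [240.7, 171.2, 101.1, 64.5])]
tool_block [(0.7, [153.0, 294.9, 100.3, 67.2]), (0
[... 287 characters left out ...]
51878502463256, 0.2711359557745907], [-0.2542083857341351, -0.09430300496198639, -0.9625409289363165]] 424.50519525989137
gauge []
wheel []
tool_block []
valve_cap []
screwdriver []
valve_root []
gauge_rod []
{'t': 1.2, 'qpos': array([ 1.17,  0.42, -0.01,  1.61,  0.  ,  1.11, -0.05]), 'joint_velocities': array([-0., -0.,  0., -0.,  0., -0.,  0.]), 'joint_efforts': array([  0.  , -85.1 ,   0.64, -42.63,  -0.05,   0.01,   0.  ]), 'position': array([ 218.88, -585.39,  174.12]), 'tcp_rot': array([[ 0.94,  0.35, -0.  ],
       [ 0.35, -0.94,  0.  ],
       [-0.  , -0.  , -1.  ]]), 'ft_force': array([-0.3 ,  0.7 , -0.13]), 'wrist_torque': array([-0.02, -0.05,  0.02]), 'opening': 94.06859098849638}
```

View pics/top0.png

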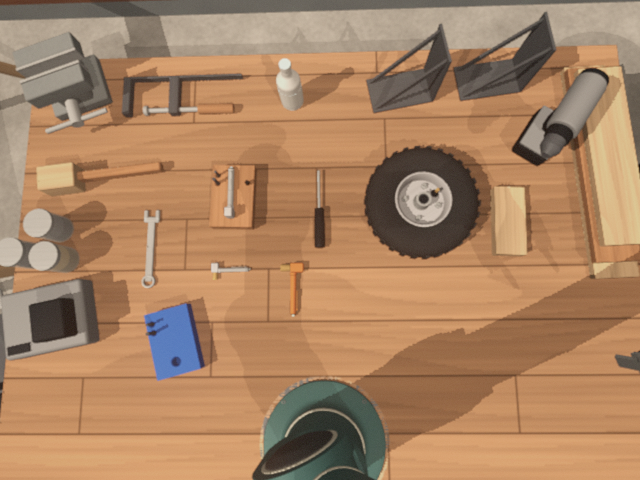

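View pics/side0.png

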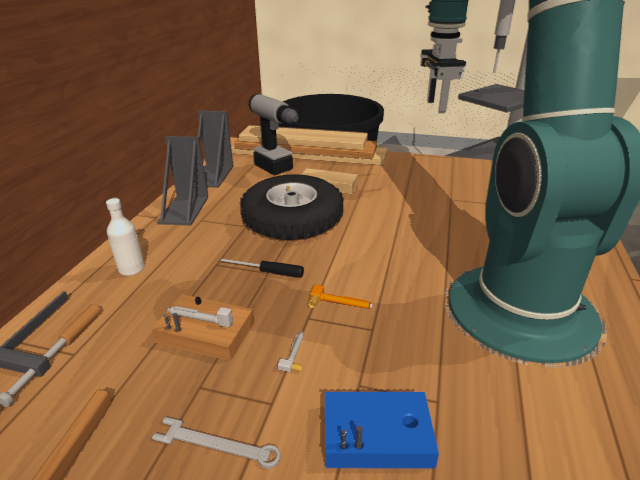

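```bash
python3 - <<'E'
from h import *
np.set_printoptions(precision=1,suppress=True)
p=imaging.capture("top"); save(p,"top_blk.png",(190,140,290,300),4); save(p,"top_whl.png",(355,140,490,270),5)
C,us,vs=cloud(p)
def reg(b,zlo,zhi):
    l,t,r,bb=b
    m=(us>=l)&(us<r)&(vs>=t)&(vs<bb)&(C[:,2]>zlo)&(C[:,2]<zhi); return C[m]
b=reg((200,155,265,240),26,40); print("block top",len(b),np.median(b,0)); print(cv2.minAreaRect(b[:,:2].astype(np.float32)))
g=reg((200,155,265,240),42,70); print("gauge on top",len(g)); print(g[np.argsort(g[:,0])][::6])
h=reg((200,155,265,240),52,70);print("head",h.mean(0),len(h))
w=reg((360,140,490,265),60,85); print("tyre",cv2.minEnclosingCircle(w[:,:2].astype(np.float32)))
v=reg((395,170,450,225),55,95); print(v)
E
```

```text
block top 2231 [558.8 206.3  33.5]
((562.8834838867188, 213.736083984375), (101.47852325439453, 151.3037109375), 88.00625610351562)
gauge on top 366
[[506.4 214.9  64.3]
 [506.9 216.   50.8]
 [507.4 209.3  59. ]
 [508.7 221.7  65. ]
 [510.  211.5  68.8]
 [511.3 210.7  63. ]
 [513.3 206.5  42.3]
 [513.9 211.2  61.6]
 [516.  215.5  63. ]
 [517.7 206.   54.6]
 [518.7 213.6  61.4]
 [520.4 210.7  63.9]
 [522.1 221.3  67.6]
 [522.8 219.8  64.5]
 [525.  210.7  64.2]
 [525.5 213.5  62.5]
 [527.6 208.8  63.2]
 [532.4 209.2  42.7]
 [534.6 211.3  43.9]
 [537.9 216.8  50.5]
 [540.6 212.6  48.9]
 [542.9 210.2  49.1]
 [545.5 215.1  48.6]
 [548.6 213.6  45.7]
 [550.7 211.   46.7]
 [553.2 213.5  46.4]
 [556.  211.5  45. ]
 [558.3 218.5  45.7]
 [560.2 220.3  47.9]
 [562.7 220.5  47.6]
 [565.5 211.6  45.5]
 [568.3 209.7  43.9]
 [570.4 214.1  45.6]
 [573.4 221.7  43.8]
 [575.8 214.9  52.2]
 [578.7 213.1  50.4]
 [581.2 217.9  50.2]
 [583.8 211.2  49.1]
 [586.8 174.3  44.8]
 [588.5 218.1  50.3]
 [589.9 177.8  50.9]
 [590.8 180.8  48.2]
 [591.2 246.4  67.1]
 [591.7 244.3  49.5]
 [592.7 215.3  52.4]
 [594.  176.7  45.3]
 [594.8 172.6  42.3]
 [596.1 246.6  67. ]
 [598.2 213.6  50. ]
 [601.4 212.   47.3]
 [603.4 211.7  48.7]
 [607.1 217.8  53. ]
 [610.2 248.5  45.1]
 [611.5 247.8  56.2]
 [612.5 246.5  60.7]
 [613.4 219.1  48.5]
 [614.9 216.1  51.1]
 [617.6 208.8  42.4]
 [621.1 212.5  47. ]
 [623.7 210.3  46.5]
 [626.2 217.5  46.7]]
head [541.6 220.5  61.6] 121
tyre ((535.8108520507812, -228.00209045410156), 128.37098693847656)
[[ 604.9 -169.7   72.3]
 [ 604.  -171.6   74.7]
 [ 604.6 -174.2   72.8]
 ...
 [ 478.4 -280.9   69.6]
 [ 477.5 -282.    74.1]
 [ 477.3 -283.9   75. ]]
```

View pics/top_blk.png

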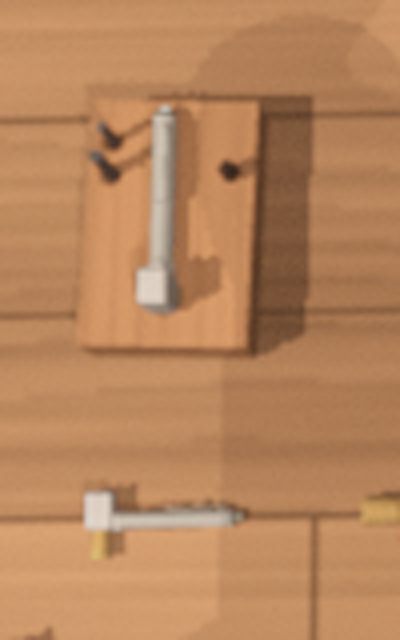

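View pics/top_whl.png

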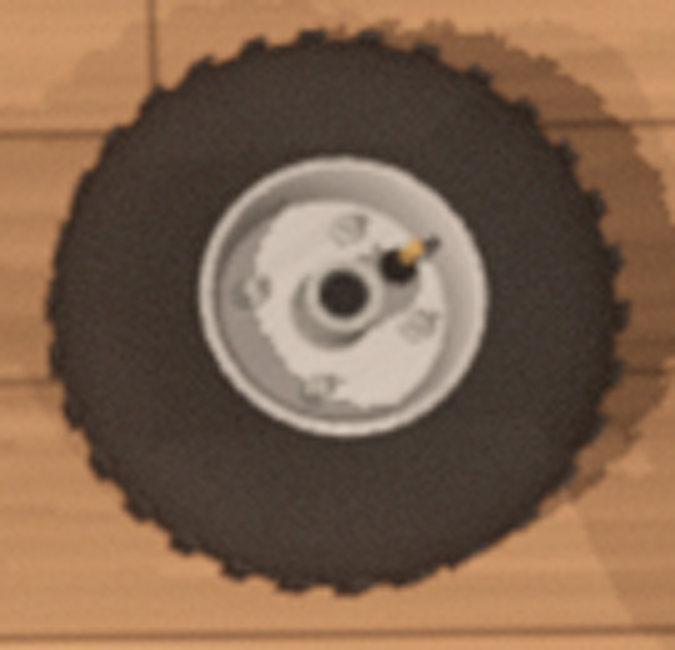

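```bash
python3 - <<'E'
from h import *
np.set_printoptions(precision=1,suppress=True)
p=imaging.capture("top")
for u,v,z in((438,189,76),(435,193,40),(423,198,71),(228,211.7,65),(236,174,47)): print(u,v,world(p,u,v,z))
E
python3 -m creep '[0,0,-0.13,4,4.5,0,9.4, 0,0,-0.13,4,4.5,0,9.4, 0,0,-0.13,4,4.5,0,9.4, 0,0,0,4,4.5,0,9.4, 0,0,0,4,4.5,0,9.4]' 40
```

```text
438 189 [ 557.4 -263.6   76. ]
435 193 [ 557.9 -264.9   40. ]
423 198 [ 538.6 -230.3   71. ]
228 211.7 [516.2 212.7  65. ]
236 174 [611.  200.4  47. ]
t: 1.92
position: [420.1, -358.8, 174.4]
tcp_rot: [[0.999, -0.032, 0.0], [-0.032, -0.999, -0.0], [0.0, 0.0, -1.0]]
ft_force: [0.9, -0.3, -0.5]
opening: 93.8
```

```bash
python3 -m creep '[0,0,0,4.6,3.5,1,9.4, 0,0,0,4.6,3.5,1,9.4, 0,0,0,4.6,3.5,1,9.4, 0,0,0,0,0,0,9.4]'
python3 - <<'E'
from h import *
np.set_printoptions(precision=1,suppress=True)
p=imaging.capture("wrist"); save(p,"w1.png"); np.savez("w1.npz",**{k:p[k] for k in("color","z_map","camera_matrix","R","t")})
o=bot.get_obs();print(o["position"],-p["R"].T@p["t"])
for l in("wheel","valve_root"): print(l,[(round(d["score"],2),d["bbox"]) for d in imaging.find_in(p,l)])
E
```

```text
t: 2.42
position: [560.2, -251.4, 204.5]
tcp_rot: [[1.0, -0.026, 0.002], [-0.026, -1.0, 0.001], [0.002, -0.001, -1.0]]
ft_force: [0.1, -0.0, -1.0]
opening: 93.9
[ 558.1 -253.8  204. ] [ 639.  -254.7  416.5]
wheel [(0.82, [147.2, 80.4, 301.1, 289.5])]
valve_root [(0.64, [146.7, 77.8, 299.9, 293.4])]
```

View pics/w1.png

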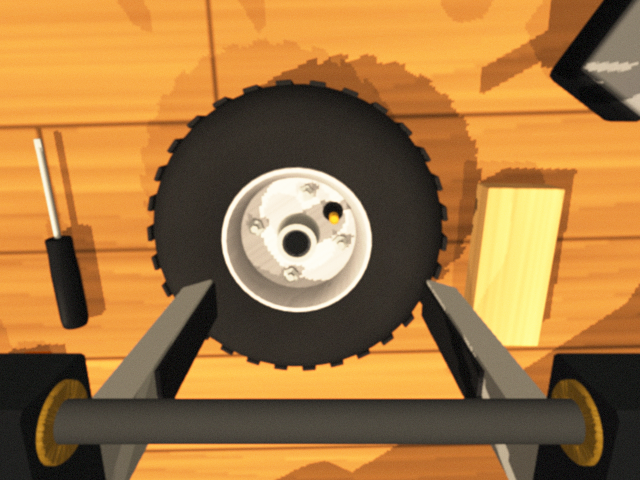

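```bash
python3 - <<'E'
from h import *
np.set_printoptions(precision=1,suppress=True)
p=dict(np.load("w1.npz")); save(p,"w1v.png",(270,180,370,260),8)
C,us,vs=cloud(p)
m=(us>=310)&(us<360)&(vs>=190)&(vs<235)&(C[:,2]>52)
for a,b,c in zip(us[m],vs[m],C[m]): print(a,b,c)
m=(us>=280)&(us<320)&(vs>=225)&(vs<265)&(C[:,2]>62)&(C[:,2]<80)
print("hub",cv2.minEnclosingCircle(C[m][:,:2].astype(np.float32)),np.median(C[m][:,2]))
m=(us>=147)&(us<448)&(vs>=78)&(vs<372)&(C[:,2]>62)&(C[:,2]<80); q=C[m]
print("tyre z",np.median(q[:,2]))
for z in(71,75,79): print(z,world(p,334,217,z))
E
```

```text
335 190 [ 582.1 -266.    62. ]
336 190 [ 582.  -266.8   61.9]
337 190 [ 582.6 -267.5   65.7]
338 190 [ 582.6 -268.4   65.5]
339 190 [ 582.9 -269.1   67.5]
340 190 [ 582.9 -269.9   68. ]
341 190 [ 582.9 -270.7   68.2]
342 190 [ 583.1 -271.5   69.3]
343 190 [ 583.5 -272.2   71.8]
344 190 [ 583.4 -273.1   71.2]
345 190 [ 583.4 -273.8   71.9]
346 190 [ 583.5 -274.6   72.1]
347 190 [ 583.4 -275.5   71.8]
348 190 [ 583.4 -276.3   72.1]
349 190 [ 583.5 -277.    72.9]
350 190 [ 583.2 -278.    70.9]
351 190 [ 582.9 -278.9   69.2]
352 190 [ 582.8 -279.7   69.2]
353 190 [ 583.  -280.5   70.3]
354 190 [ 583.1 -281.2   71.1]
355 190 [ 583.  -282.1   70.8]
356 190 [ 582.9 -283.    70.1]
357 190 [ 582.6 -283.9   68.5]
358 190 [ 583.  -284.5   71. ]
359 190 [ 583.1 -285.3   71.6]
336 191 [ 581.2 -266.8   62. ]
337 191 [ 581.5 -267.6   63.7]
338 191 [ 581.7 -268.4   65.3]
339 191 [ 581.4 -269.3   63.9]
340 191 [ 581.7 -270.    65.7]
341 191 [ 582.  -270.8   67.7]
342 191 [ 581.9 -271.6   67.4]
343 191 [ 582.3 -272.3   69.5]
344 191 [ 582.3 -273.1   69.9]
345 191 [ 582.5 -273.9   71.5]
346 191 [ 582.5
[... 18471 characters left out ...]
.3 -245.    73.4]
312 233 [ 548.  -245.8   72.6]
313 233 [ 547.5 -246.6   70.7]
314 233 [ 545.9 -247.3   64.7]
315 233 [ 543.7 -248.    56.4]
357 233 [ 542.6 -284.8   56.2]
358 233 [ 544.2 -285.2   62. ]
359 233 [ 544.2 -286.1   62.1]
310 234 [ 547.3 -244.1   72.9]
311 234 [ 547.  -244.9   71.8]
312 234 [ 547.1 -245.7   72.3]
313 234 [ 547.4 -246.6   73.7]
314 234 [ 546.2 -247.4   69.3]
315 234 [ 543.7 -248.    59.9]
357 234 [ 541.8 -284.8   56.5]
358 234 [ 543.2 -285.2   61.9]
359 234 [ 543.5 -286.    62.9]
hub ((539.875732421875, -231.56503295898438), 17.261987686157227) 71.15171342931211
tyre z 73.10696388550757
71 [ 560.9 -264.5   71. ]
75 [ 561.8 -264.4   75. ]
79 [ 562.7 -264.3   79. ]
```

View pics/w1v.png

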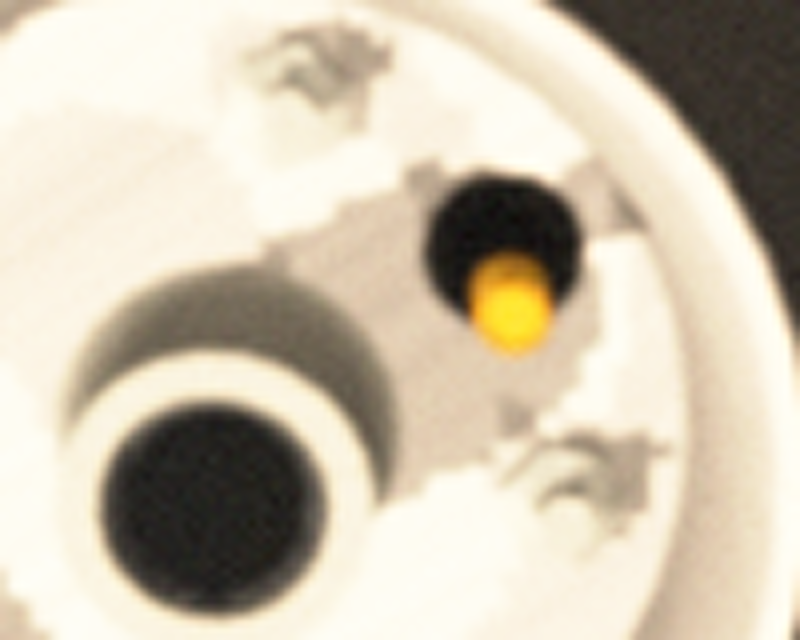

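```bash
python3 -m creep '[0,0,0,-0.5,5.9,0,9.4, 0,0,0,-0.5,5.9,0,9.4, 0,0,0,-0.5,5.9,0,9.4, 0,0,0,-0.5,5.9,0,9.4, 0,0,0,-0.5,5.9,0,9.4]'
python3 -m creep '[0,0,0,-0.5,5.8,-1,9.4, 0,0,0,-0.6,5.8,-1,9.4, 0,0,0,-0.5,5.8,-1,9.4, 0,0,0,0,0,0,9.4, 0,0,0,0,0,0,9.4]'
python3 - <<'E'
from h import *
np.set_printoptions(precision=1,suppress=True)
p=imaging.capture("wrist"); save(p,"w2.png"); np.savez("w2.npz",**{k:p[k] for k in("color","z_map","camera_matrix","R","t")})
o=bot.get_obs();print(o["position"],o["tcp_rot"],o["t"])
for l in("gauge","tool_block","gauge_rod","valve_cap"): print(l,[(round(d["score"],2),d["bbox"]) for d in imaging.find_in(p,l)])
C,us,vs=cloud(p)
b=C[(abs(C[:,2]-34)<4)&(abs(C[:,0]-563)<100)&(abs(C[:,1]-214)<80)]
print(cv2.minAreaRect(b[:,:2].astype(np.float32)),np.median(b[:,2]))
g=C[(abs(C[:,2]-66)<4)&(abs(C[:,0]-518)<25)&(abs(C[:,1]-214)<20)]
print(cv2.minAreaRect(g[:,:2].astype(np.float32)),np.median(g[:,2]),np.percentile(g,[5,50,95],axis=0))
for x in range(535,626,10):
    q=C[(abs(C[:,2]-48)<5)&(abs(C[:,0]-x)<3)&(abs(C[:,1]-214)<15)&(C[:,2]>44)]
    print(x,len(q),q[:,1].min(),q[:,1].max()) if len(q) else None
E
```

```text
t: 3.2
position: [531.2, 39.8, 204.3]
tcp_rot: [[0.999, -0.035, 0.0], [-0.035, -0.999, -0.0], [0.0, 0.0, -1.0]]
ft_force: [1.5, -0.7, -0.4]
opening: 93.7
t: 3.82
position: [516.2, 212.0, 174.0]
tcp_rot: [[0.999, -0.034, -0.0], [-0.034, -0.999, -0.001], [-0.0, 0.001, -1.0]]
ft_force: [0.8, -1.4, 0.2]
opening: 94.3
[516.4 211.6 174.2] [[ 1. -0.  0.]
 [-0. -1. -0.]
 [ 0.  0. -1.]] 3.875
gauge [(0.74, [448.3, 311.4, 44.5, 89.9]), (0.66, [301.9, 67.0, 28.0, 164.0])]
tool_block [(0.96, [137.2, 443.1, 124.7, 36.9]), (0.93, [248.8, 58.6, 131.1, 187.2])]
gauge_rod []
valve_cap [(0.74, [351.0, 111.3, 19.3, 16.3])]
((564.9953002929688, 212.46096801757812), (100.31846618652344, 150.49453735351562), 88.05277252197266) 35.262892916614895
((520.26953125, 213.70263671875), (18.007347106933594, 21.976346969604492), 88.27116394042969) 65.95582048297031 [[511.1 206.1  64. ]
 [520.9 213.9  66. ]
 [530.4 221.7  67.3]]
535 146 206.30184633504095 221.7408804932665
545 118 207.5764344997396 220.49611282148794
555 126 207.31422757095888 220.24739770046318
565 132 207.0557768318773 220.59443483249356
575 116 207.38445043702365 220.14089154413503
585 114 207.8353182465715 220.45272710113443
595 126 207.47852529872776 220.04312481376692
605 126 207.22462051604822 220.41846362369537
615 130 207.56650746120476 220.68762306729116
625 146 207.9762505644214 220.24881885159812
```

View pics/w2.png

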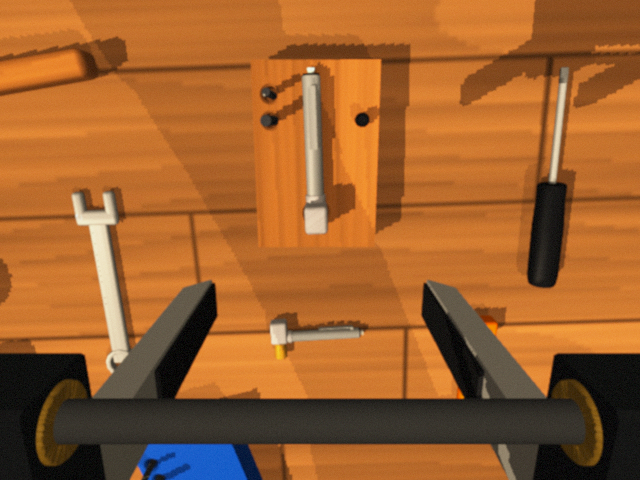

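```bash
python3 -m creep '[0,0,0,0.4,0.2,-4.5,7, 0,0,0,0,0,-4.5,5, 0,0,0,0,0,-3,4, 0,0,0,0,0,-1.2,4, 0,0,0,0,0,0,4]' 45
python3 - <<'E'
from h import *
np.set_printoptions(precision=3,suppress=True)
o=bot.get_obs();print(o["position"],o["tcp_rot"],o["t"])
E
```

```text
t: 4.7
position: [520.0, 215.4, 42.2]
tcp_rot: [[0.999, -0.033, -0.0], [-0.033, -0.999, -0.0], [-0.0, 0.0, -1.0]]
ft_force: [0.6, 0.9, -0.2]
opening: 47.3
[519.956 215.372  42.226] [[ 0.999 -0.033 -0.   ]
 [-0.033 -0.999 -0.   ]
 [-0.     0.    -1.   ]] 4.7
```

```bash
python3 -m creep '[0,0,0,0,-0.1,-0.5,4, 0,0,0,0,0,0,2.4, 0,0,0,0,0,0,1.2, 0,0,0,0,0,0,1.2, 0,0,0,0,0,0,1.2]' 45
python3 -m creep '[0,0,0,0,0,0,1.2, 0,0,0,0,0,0,1.2]' 45
python3 - <<'E'
from h import *
for i in range(3):
  p=imaging.capture("side"); o=bot.get_obs();print(o["position"],o["ft_force"],o["wrist_torque"],o["opening"])
save(p,"s3.png",(120,240,320,390),4)
E
```

```text
t: 5.32
position: [519.9, 214.7, 37.3]
tcp_rot: [[0.999, -0.032, 0.0], [-0.032, -0.999, 0.0], [0.0, -0.0, -1.0]]
ft_force: [-0.2, 0.6, -0.7]
opening: 12.3
t: 5.58
position: [519.9, 214.6, 37.1]
tcp_rot: [[0.999, -0.032, -0.0], [-0.032, -0.999, 0.0], [-0.0, -0.0, -1.0]]
ft_force: [0.6, -0.0, -0.7]
opening: 12.0
[519.87196631 214.62750349  37.12738089] [0.18790824 0.05787832 0.33167592] [ 0.03435647 -0.05778733 -0.01831747] 12.350072498028418
[519.86256977 214.61531061  37.10887541] [ 0.19627035 -0.44164043  0.27516151] [0.01662479 0.02987864 0.02640464] 12.231295113579119
[519.87246011 214.59429463  37.13013855] [ 0.01408731 -0.02063029  0.43206484] [0.03336695 0.0290008  0.00970944] 12.002421389314797
```

View pics/s3.png

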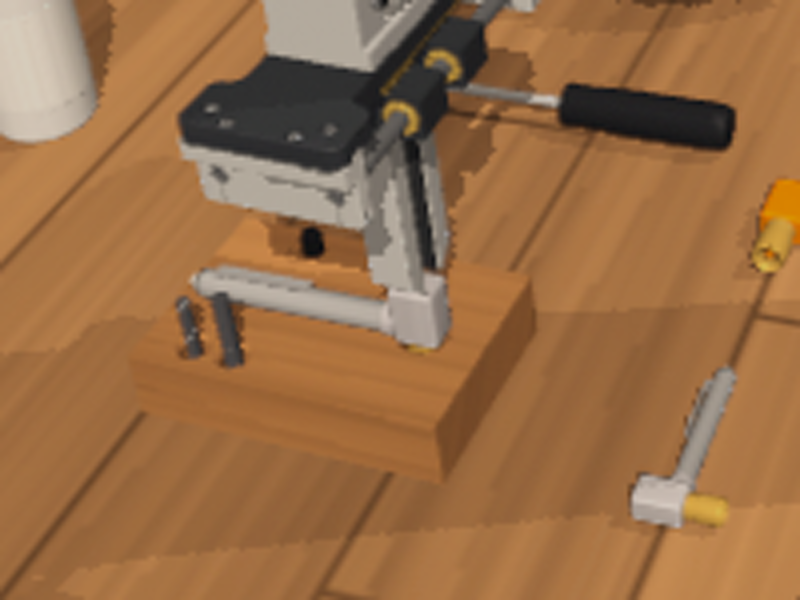

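```bash
python3 - <<'E'
from h import *
p=imaging.capture("wrist"); save(p,"w4.png")
q=imaging.capture("top"); save(q,"t4.png",(170,120,290,250),5)
E
```

```text
(no output)
```

View pics/w4.png

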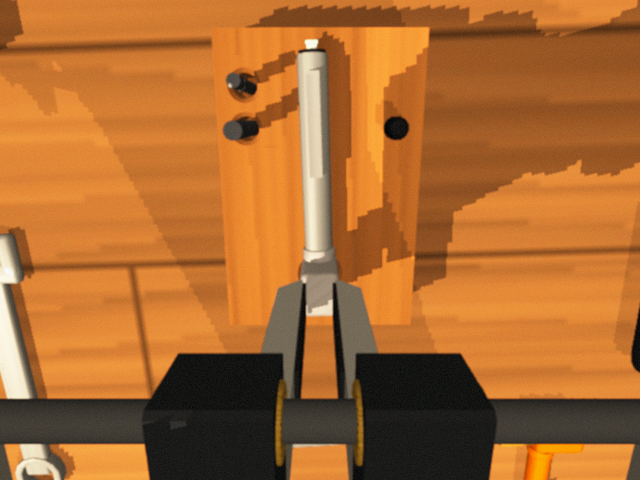

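View pics/t4.png

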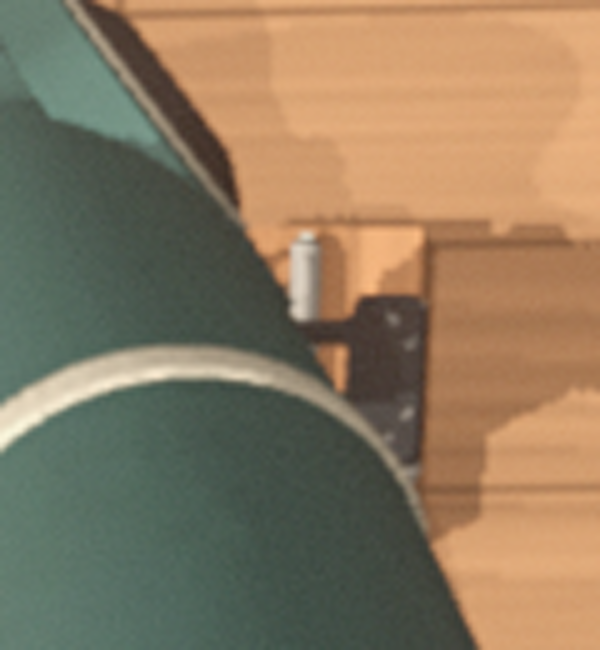

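```bash
python3 -m creep '[0,0,0,0,0,0,0, 0,0,0,0,0,0,0]' 45; python3 - <<'E'
from h import *
p=imaging.capture("wrist"); save(p,"w5.png",(250,230,390,335),5)
C,us,vs=cloud(p)
for v in range(240,320,6): print(v,[tuple(int(round(a)) for a in world(p,u,v)) for u in range(292,352,7)])
E
```

```text
t: 6.08
position: [519.9, 214.6, 37.1]
tcp_rot: [[0.999, -0.032, -0.0], [-0.032, -0.999, 0.0], [-0.0, -0.0, -1.0]]
ft_force: [0.4, 0.2, 0.0]
opening: 0.5
240 [(538, 227, 34), (539, 224, 36), (542, 220, 46), (542, 216, 48), (542, 213, 49), (541, 209, 47), (538, 205, 35), (538, 202, 35), (537, 198, 34)]
246 [(536, 227, 35), (535, 224, 35), (538, 220, 45), (539, 216, 48), (539, 213, 49), (539, 209, 48), (535, 205, 36), (535, 202, 36), (534, 198, 35)]
252 [(532, 228, 34), (532, 224, 36), (536, 220, 48), (536, 216, 49), (536, 213, 50), (536, 209, 49), (534, 206, 43), (531, 202, 35), (531, 198, 35)]
258 [(529, 228, 36), (528, 224, 34), (532, 220, 47), (533, 216, 50), (533, 213, 50), (533, 209, 49), (530, 206, 42), (528, 202, 35), (528, 198, 36)]
264 [(525, 228, 35), (525, 224, 35), (531, 220, 52), (531, 216, 53), (531, 213, 53), (531, 209, 54), (530, 206, 51), (525, 202, 35), (525, 198, 35)]
270 [(522, 228, 36), (521, 224, 34), (531, 220, 60), (531, 216, 61), (531, 213, 60), (531, 210, 63), (530, 206, 60), (521, 202, 35), (521, 198, 36)]
276 [(518, 228, 35), (518, 225, 34), (530, 219, 65),
[... 457 characters left out ...]
, 86), (528, 213, 84), (529, 210, 86), (530, 207, 87), (529, 204, 86), (529, 201, 87)]
300 [(530, 224, 93), (530, 221, 93), (530, 219, 92), (530, 216, 93), (528, 213, 89), (529, 210, 92), (529, 207, 93), (529, 205, 93), (530, 202, 93)]
306 [(530, 224, 98), (530, 221, 99), (530, 218, 98), (530, 216, 98), (528, 213, 94), (530, 210, 99), (530, 208, 99), (529, 205, 98), (529, 202, 97)]
312 [(530, 223, 104), (530, 221, 103), (530, 218, 103), (530, 216, 104), (528, 213, 101), (529, 210, 103), (530, 208, 104), (529, 205, 103), (529, 203, 103)]
318 [(530, 223, 109), (529, 221, 107), (530, 218, 109), (529, 216, 108), (528, 213, 106), (529, 210, 108), (530, 208, 109), (529, 205, 108), (530, 203, 109)]
```

View pics/w5.png

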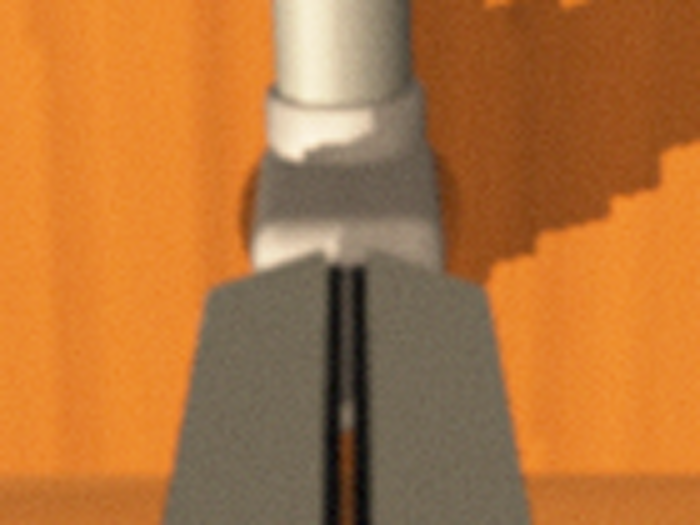

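```bash
python3 - <<'E'
from h import *
p=dict(np.load("w2.npz")); C,us,vs=cloud(p)
for l,r in((150,216),(425,500)):
    m=(us>=l)&(us<r)&(vs>275)&(C[:,2]>90); q=C[m]; i=np.argsort(q[:,2]); print(len(q),q[i[:8]].round(0).tolist(), np.percentile(q[:,2],[1,50]))
print(world(p,205,290),world(p,435,290))
p=imaging.capture("wrist"); C,us,vs=cloud(p)
m=(C[:,2]>67)&(vs>270)&(us>270)&(us<370); print(np.percentile(C[m],[0,1,50],axis=0))
# rows at finger
for u in (300,310,330,340): print(u,[(v,[round(float(a)) for a in world(p,u,v)]) for v in range(272,292,2)])
E
```

```text
8131 [[527.0, 261.0, 206.0], [522.0, 258.0, 206.0], [527.0, 260.0, 206.0], [526.0, 260.0, 207.0], [522.0, 258.0, 207.0], [528.0, 260.0, 207.0], [527.0, 259.0, 207.0], [518.0, 258.0, 207.0]] [209.87245007 267.01062909]
9297 [[523.0, 162.0, 206.0], [524.0, 162.0, 206.0], [524.0, 162.0, 206.0], [524.0, 163.0, 206.0], [523.0, 162.0, 207.0], [524.0, 162.0, 207.0], [524.0, 162.0, 207.0], [524.0, 161.0, 207.0]] [212.64842019 271.75212108]
[526.17745972 259.99911569 215.5884325 ] [524.22400802 161.77725491 219.09194973]
[[510.72036886 200.98286836  67.01848651]
 [524.00251781 202.12201707  74.95096467]
 [546.99676719 212.8416309  183.48783107]]
300 [(272, [520, 224, 34]), (274, [528, 223, 58]), (276, [529, 222, 62]), (278, [528, 222, 63]), (280, [527, 222, 64]), (282, [526, 222, 64]), (284, [530, 222, 76]), (286, [530, 222, 78]), (288, [530, 222, 80]), (290, [530, 221, 83])]
310 [(272, [531, 218, 63]), (274, [530, 218, 64]), (276, [530, 218, 66]), (278, [529, 218, 65]), (280, [530, 217, 71]), (282, [530, 217, 73]), (284, [530, 217, 76]), (286, [530, 217, 79]), (288, [530, 217, 80]), (290, [530, 217, 82])]
330 [(272, [531, 208, 64]), (274, [531, 208, 66]), (276, [529, 208, 65]), (278, [529, 208, 66]), (280, [528, 208, 66]), (282, [530, 209, 74]), (284, [529, 209, 75]), (286, [530, 209, 78]), (288, [530, 209, 80]), (290, [530, 209, 83])]
340 [(272, [520, 203, 35]), (274, [519, 203, 34]), (276, [518, 203, 35]), (278, [516, 203, 35]), (280, [515, 203, 35]), (282, [515, 203, 36]), (284, [513, 203, 35]), (286, [529, 204, 77]), (288, [529, 204, 80]), (290, [530, 205, 83])]
```

```bash
python3 - <<'E'
from h import *
p=imaging.capture("side")
for z in (37,55,66,70): print(z,(pix(p,(520,214.6,z))-[120,240])*4)
save(p,"s5.png",(160,240,280,340),6)
o=bot.get_obs(); print(o["t"],o["ft_force"])
E
```

```text
37 [420.67409713 328.46405729]
55 [415.78401651 297.9783524 ]
66 [412.73768566 278.98693886]
70 [411.61878849 272.01151825]
6.225 [ 0.43503762 -0.48258501  0.61053315]
```

View pics/s5.png

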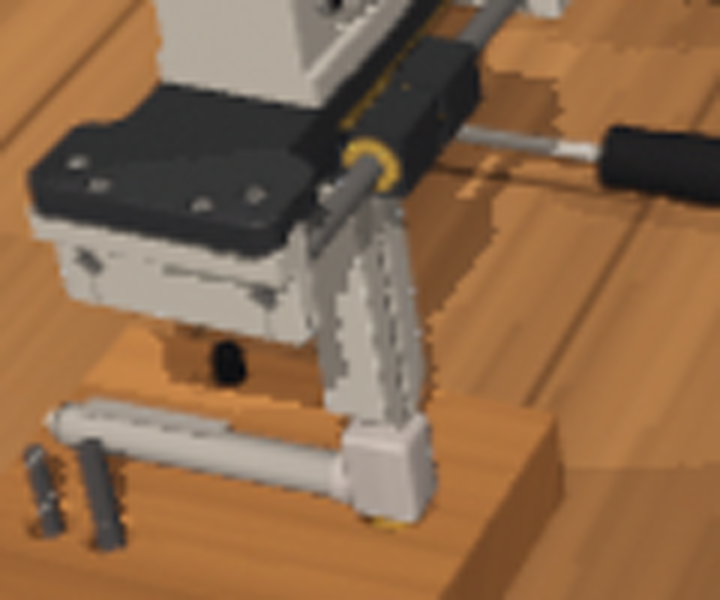

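```bash
python3 -m creep '[0,0,0,0,0,1,5, 0,0,0,0,0,0,5, 0,0,0,0,0,0,5, 0,0,0,0,0,0,5]' 45; python3 -m creep '[0,0,0,0,0,-1.5,4.5, 0,0,0,0,0,-1.5,4.5, 0,0,0,0,0,-0.7,4.5, 0,0,0,0,0,0,4.5]'
python3 - <<'E'
from h import *
p=imaging.capture("wrist"); save(p,"w6.png",(220,200,420,350),4)
C,us,vs=cloud(p)
for l,r in((230,300),(335,420)):
    m=(us>=l)&(us<r)&(vs>270)&(C[:,2]>40)&(C[:,0]>510)&((C[:,1]>226)|(C[:,1]<200)); q=C[m]; i=np.argsort(q[:,2]); print(q[i[:200:20]].round(0).tolist())
E
```

```text
t: 6.72
position: [519.8, 214.5, 47.0]
tcp_rot: [[0.999, -0.032, -0.0], [-0.032, -0.999, 0.0], [-0.0, -0.0, -1.0]]
ft_force: [-0.0, -0.1, -0.1]
opening: 37.5
t: 7.22
position: [519.4, 214.5, 9.3]
tcp_rot: [[0.999, -0.032, -0.001], [-0.032, -0.999, -0.0], [-0.001, 0.0, -1.0]]
ft_force: [-1.0, -0.3, -0.4]
opening: 45.2
[[523.0, 236.0, 42.0], [530.0, 239.0, 43.0], [515.0, 237.0, 44.0], [530.0, 239.0, 45.0], [531.0, 241.0, 46.0], [530.0, 241.0, 47.0], [531.0, 239.0, 48.0], [530.0, 240.0, 48.0], [524.0, 236.0, 49.0], [530.0, 240.0, 50.0]]
[[528.0, 189.0, 41.0], [527.0, 191.0, 43.0], [512.0, 192.0, 44.0], [513.0, 192.0, 45.0], [527.0, 190.0, 46.0], [513.0, 191.0, 47.0], [528.0, 184.0, 48.0], [528.0, 184.0, 48.0], [528.0, 183.0, 49.0], [527.0, 191.0, 50.0]]
```

View pics/w6.png

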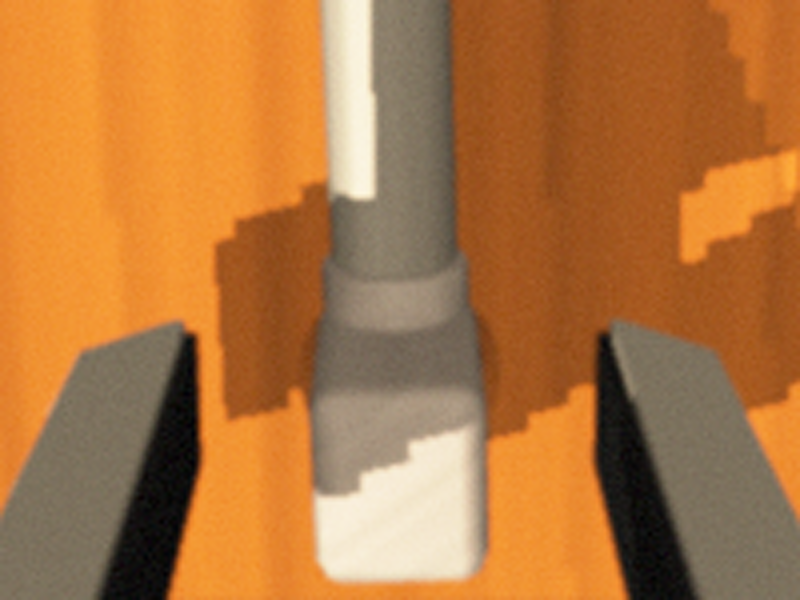

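```bash
python3 -m creep '[0,0,0,0.1,-0.05,-0.45,4, 0,0,0,0,0,0,2, 0,0,0,0,0,0,0, 0,0,0,0,0,0,0, 0,0,0,0,0,0,0]' 45
python3 - <<'E'
from h import *
p=imaging.capture("wrist"); save(p,"w7.png",(220,200,420,350),4)
o=bot.get_obs(); print(o["ft_force"],o["opening"],o["position"])
E
```

```text
t: 7.9
position: [521.0, 214.1, 5.8]
tcp_rot: [[0.999, -0.032, 0.0], [-0.032, -0.999, 0.0], [0.0, -0.0, -1.0]]
ft_force: [-0.2, -0.6, 1.8]
opening: 17.7
[-0.7988512   0.38088051  2.54925196] 17.508175752805222 [520.98120866 214.16694878   5.78147023]
```

View pics/w7.png

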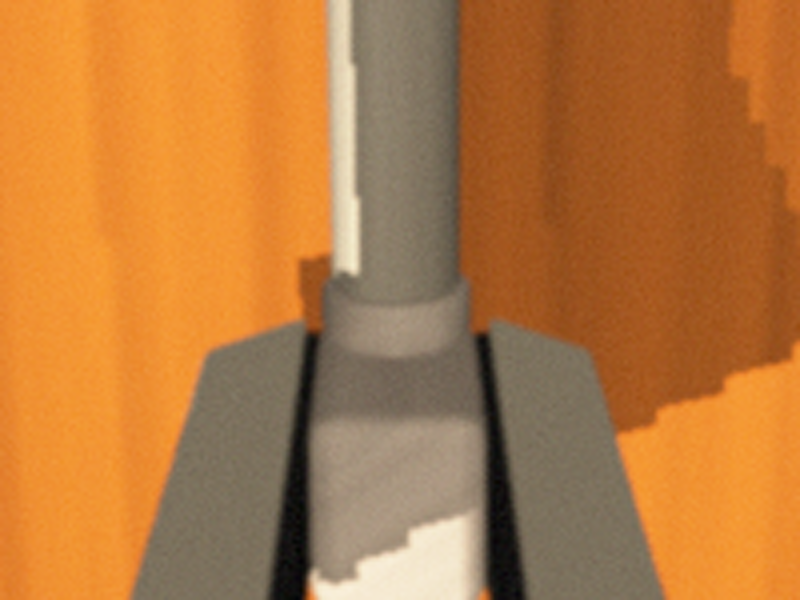

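```bash
python3 -m creep '[0,0,0,0,0,1,0, 0,0,0,0,0,3,0, 0,0,0,0,0,4,0, 0,0,0,0,0,3,0, 0,0,0,0,0,0,0]' 50
python3 - <<'E'
from h import *
p=imaging.capture("wrist"); save(p,"w8.png")
q=imaging.capture("side"); save(q,"s8.png",(120,180,320,330),4)
for i in range(3):
  imaging.capture("top"); o=bot.get_obs(); print(o["ft_force"],o["wrist_torque"],o["opening"],o["position"])
E
```

```text
t: 8.57
position: [522.0, 214.6, 118.3]
tcp_rot: [[0.999, -0.032, 0.004], [-0.032, -0.999, 0.001], [0.004, -0.001, -1.0]]
ft_force: [0.1, 0.2, -1.6]
opening: 17.6
[-0.06994557 -0.93570117 -1.51921401] [0.01101415 0.01517798 0.03798147] 17.682364757018494 [520.37808134 213.80500036 114.99712515]
[-0.22982034  0.59053366 -1.94198943] [ 0.00734659  0.05325659 -0.02257442] 17.881817883113648 [520.30362652 213.82429607 114.77074827]
[-0.49041994 -0.25294688 -1.14050902] [ 0.0381683   0.02041793 -0.0036593 ] 17.574088552295333 [520.32380496 213.85596427 114.71514998]
```

View pics/w8.png

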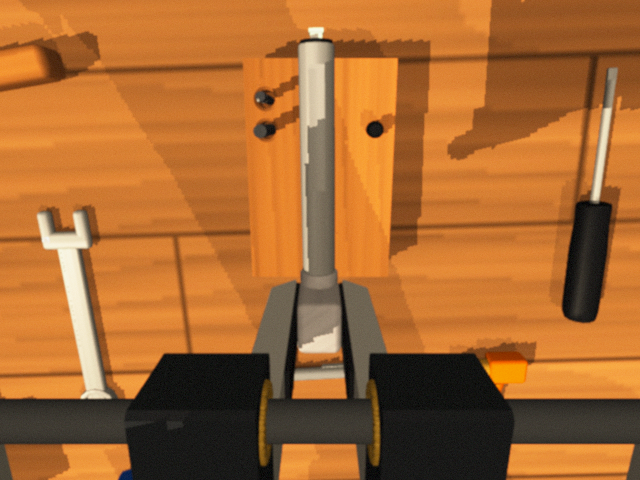

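View pics/s8.png

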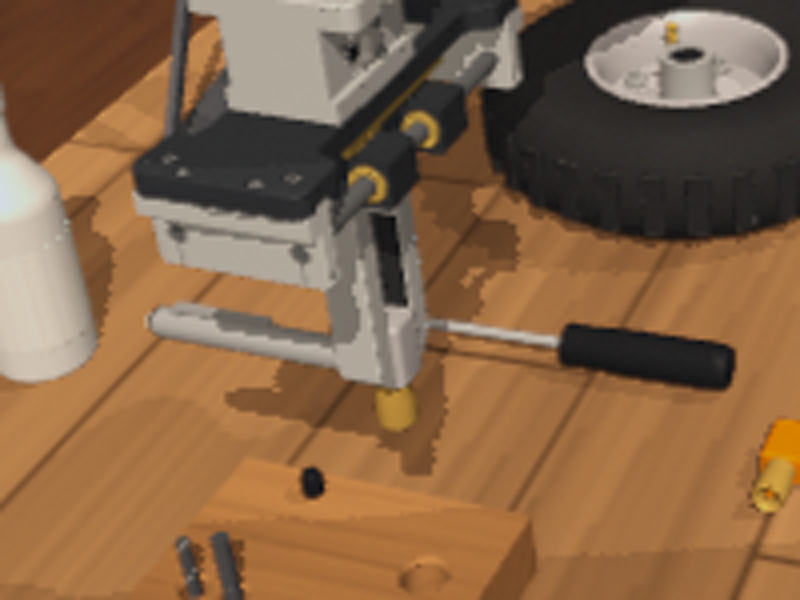

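```bash
python3 -m creep '[0,0,0,0.5,-4,0,0, 0,0,0,0.5,-5.5,0,0, 0,0,0,0.5,-6,0,0, 0,0,0,0.5,-6,0,0, 0,0,0,0.5,-6,0,0]'
python3 -m creep '[0,0,0,0.5,-6,0,0, 0,0,0,0.5,-6,0,0, 0,0,0,0.56,-5,-1,0, 0,0,0,0,-3.2,-1,0, 0,0,0,0,0,0,0]'
python3 - <<'E'
from h import *
imaging.capture("side")
imaging.capture("side")
q=imaging.capture("side"); save(q,"s9.png",(220,130,370,240),5)
w=imaging.capture("wrist"); save(w,"w9.png")
o=bot.get_obs(); print(o["t"],o["ft_force"],o["opening"],o["position"],o["tcp_rot"])
E
```

```text
t: 9.45
position: [545.4, -62.7, 115.0]
tcp_rot: [[0.999, -0.032, -0.001], [-0.032, -0.999, 0.0], [-0.001, -0.0, -1.0]]
ft_force: [1.1, 0.2, -0.7]
opening: 17.4
t: 10.07
position: [559.9, -265.4, 93.6]
tcp_rot: [[0.999, -0.036, -0.003], [-0.036, -0.999, 0.0], [-0.003, -0.0, -1.0]]
ft_force: [-0.6, 0.8, -1.8]
opening: 18.0
10.275 [ 0.01155885 -0.03593637 -1.91692615] 17.64032883154986 [ 561.71683274 -261.5937994    95.54616114] [[ 9.99527537e-01 -3.07356733e-02 -1.48219718e-04]
 [-3.07355735e-02 -9.99527350e-01  6.34093709e-04]
 [-1.67638959e-04 -6.29238504e-04 -9.99999788e-01]]
```

View pics/s9.png

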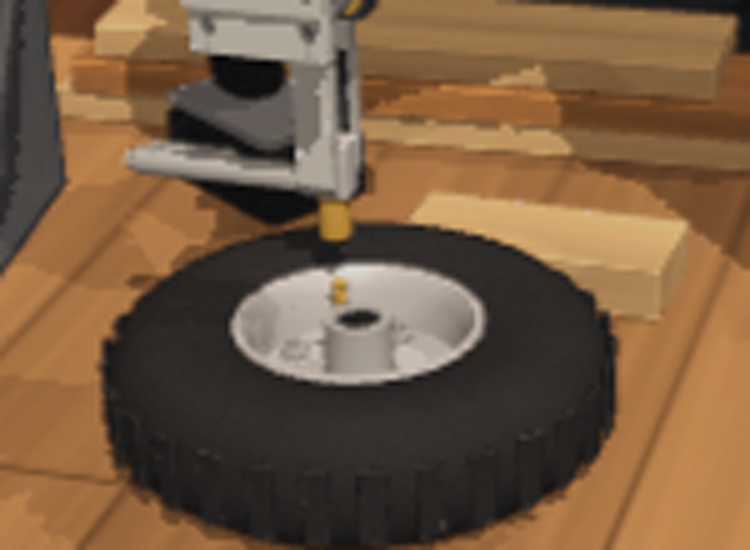

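View pics/w9.png

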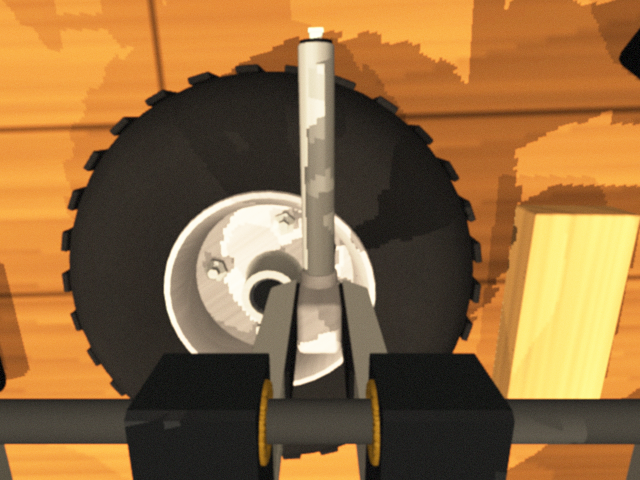

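```bash
python3 -m creep '[0,0,0,-0.08,-0.15,-1,0, 0,0,0,0,0,0,0]'
python3 - <<'E'
from h import *
imaging.capture("side");q=imaging.capture("side"); save(q,"s10.png",(260,150,320,200),12)
o=bot.get_obs(); P=o["position"]; print(o["t"],o["ft_force"],P)
for X in((P[0]-.7,P[1]-.4,P[2]+5.2),(560.2,-263.5,75),(560.2,-263.5,40)): print((pix(q,X)-[260,150])*12)
E
```

```text
t: 10.52
position: [560.1, -263.9, 84.7]
tcp_rot: [[0.999, -0.032, -0.001], [-0.032, -0.999, 0.001], [-0.001, -0.001, -1.0]]
ft_force: [0.1, -0.7, -1.1]
opening: 17.7
10.625 [ 0.27088146 -0.22500482 -0.78846697] [ 560.63929868 -264.1324832    85.49932568]
[327.87120838 354.03124007]
[328.62685639 422.16357364]
[336.09805974 566.51294492]
```

View pics/s10.png

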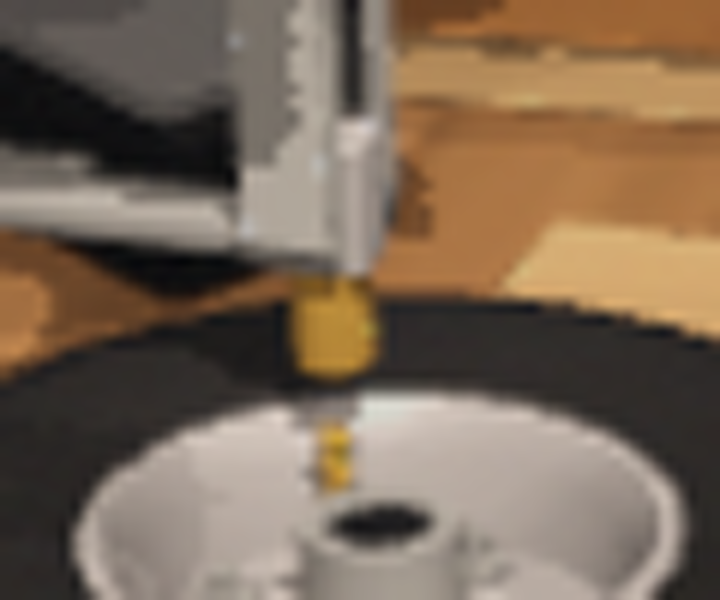

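```bash
python3 -m creep '[0,0,0,0.03,0.1,-0.6,0, 0,0,0,0,0,-0.4,0, 0,0,0,0,0,0,0]'; python3 -m creep '[0,0,0,0,0,-0.3,0, 0,0,0,0,0,-0.2,0, 0,0,0,0,0,0,0]'; python3 -m creep '[0,0,0,0,0,-0.2,0, 0,0,0,0,0,0,0]'; python3 -m creep '[0,0,0,0,0,-0.2,0, 0,0,0,0,0,0,0]'
```

```text
t: 11.0
position: [560.7, -263.3, 75.2]
tcp_rot: [[0.999, -0.032, -0.001], [-0.032, -0.999, 0.0], [-0.001, -0.0, -1.0]]
ft_force: [0.4, -0.2, -1.4]
opening: 17.2
t: 11.38
position: [560.9, -263.4, 70.5]
tcp_rot: [[0.999, -0.032, -0.0], [-0.032, -0.999, 0.0], [-0.0, -0.0, -1.0]]
ft_force: [0.2, -0.3, -0.8]
opening: 17.3
t: 11.62
position: [560.9, -263.4, 68.5]
tcp_rot: [[0.999, -0.032, -0.0], [-0.032, -0.999, 0.0], [-0.0, -0.0, -1.0]]
ft_force: [-0.7, 0.8, -1.8]
opening: 17.8
t: 11.88
position: [560.9, -263.4, 66.5]
tcp_rot: [[0.999, -0.032, -0.0], [-0.032, -0.999, 0.0], [-0.0, -0.0, -1.0]]
ft_force: [-0.7, -0.4, -0.7]
opening: 18.1
```

Inside the flare by now, with no force. Stepping on.

```bash
for i in 1 ; do python3 -m creep '[0,0,0,0,0,-0.1,0, 0,0,0,0,0,0,0]'; done; python3 -m creep '[0,0,0,0,0,-0.1,0, 0,0,0,0,0,0,0]' | sed -n '2p;4p'; python3 -m creep '[0,0,0,0,0,-0.1,0, 0,0,0,0,0,0,0]'| sed -n '2p;4p'
python3 - <<'E'
from h import *
q=imaging.capture("side"); save(q,"s11.png",(240,140,320,200),10)
E
```

```text
t: 12.12
position: [560.9, -263.4, 65.6]
tcp_rot: [[0.999, -0.032, -0.0], [-0.032, -0.999, 0.0], [-0.0, -0.0, -1.0]]
ft_force: [-0.5, 0.6, -1.5]
opening: 17.9
position: [561.0, -263.4, 64.7]
ft_force: [0.2, 0.0, -0.2]
position: [561.1, -263.4, 63.7]
ft_force: [0.0, -0.3, 0.5]
```

View pics/s11.png

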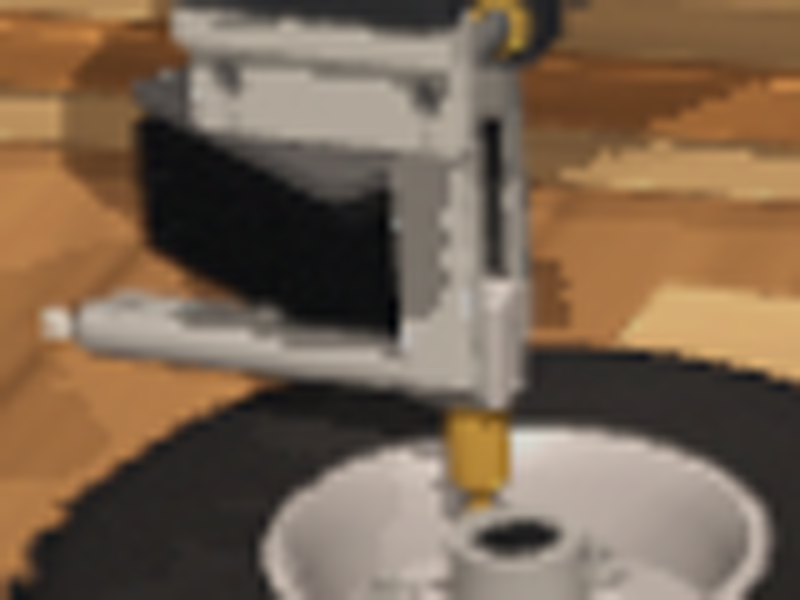

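```bash
for i in 1; do :; done; python3 -m creep '[0,0,0,0,0,-0.1,0, 0,0,0,0,0,0,0]'| sed -n '2p;4p'; python3 -m creep '[0,0,0,0,0,-0.1,0, 0,0,0,0,0,0,0]' | sed -n '2p;4p'; python3 -m creep '[0,0,0,0,0,-0.1,0, 0,0,0,0,0,0,0]'| sed -n '2p;4p'
```

```text
position: [561.1, -263.4, 62.7]
ft_force: [0.6, 0.4, 2.3]
position: [561.1, -263.4, 61.7]
ft_force: [-0.4, -0.3, 3.5]
position: [561.1, -263.5, 60.7]
ft_force: [-0.5, 0.2, 4.4]
```

```bash
python3 -m creep '[0,0,0,0,0,-0.1,0, 0,0,0,0,0,0,0]'| sed -n '2p;4p'; python3 -m creep '[0,0,0,0,0,-0.1,0, 0,0,0,0,0,0,0]' | sed -n '2p;4p'; python3 -m creep '[0,0,0,0,0,-0.05,0, 0,0,0,0,0,0,0]'| sed -n '2p;4p'
```

```text
position: [561.2, -263.5, 59.8]
ft_force: [0.1, -0.6, 5.5]
position: [561.3, -263.5, 58.9]
ft_force: [0.1, -0.7, 7.9]
position: [561.3, -263.6, 58.5]
ft_force: [-0.5, 0.4, 8.1]
```

```bash
python3 -m creep '[0,0,0,0,0,-0.05,0, 0,0,0,0,0,0,0]'| sed -n '2p;4p'
```

```text
position: [561.4, -263.5, 58.1]
ft_force: [-0.1, 0.7, 8.0]
```

```bash
python3 -m creep '[0,0,0,0,0,-0.05,0, 0,0,0,0,0,0,0]'| sed -n '2p;4p';  python3 -m creep '[0,0,0,0,0,-0.05,0, 0,0,0,0,0,0,0]'| sed -n '2p;4p'
```

```text
position: [561.5, -263.6, 57.7]
ft_force: [-0.4, -0.2, 9.9]
position: [561.5, -263.6, 57.2]
ft_force: [0.2, -0.3, 9.8]
```

```bash
python3 -m creep '[0,0,0,0,0,-0.05,0, 0,0,0,0,0,0,0]'| sed -n '2p;4p'
```

```text
position: [561.5, -263.6, 56.7]
ft_force: [-0.6, -0.6, 10.2]
```

```bash
python3 -m creep '[0,0,0,0,0,-0.05,0, 0,0,0,0,0,0,0]'| sed -n '2p;4p'; python3 -m creep '[0,0,0,0,0,-0.03,0, 0,0,0,0,0,0,0]'| sed -n '2p;4p'
```

```text
position: [561.6, -263.7, 56.4]
ft_force: [-1.5, 0.9, 12.3]
position: [561.7, -263.7, 56.2]
ft_force: [-0.3, -0.7, 13.3]
```

```bash
python3 -m creep '[0,0,0,0,0,-0.03,0, 0,0,0,0,0,0,0]'| sed -n '2p;4p'
```

```text
position: [561.9, -263.7, 56.1]
ft_force: [-1.2, 1.3, 14.5]
```

```bash
python3 -m creep '[0,0,0,0,0,0,0, 0,0,0,0,0,0,0, 0,0,0,0,0,0,0, 0,0,0,0,0,0,0]'
python3 - <<'E'
from h import *
q=imaging.capture("side"); save(q,"s12.png",(230,140,330,215),8)
w=imaging.capture("wrist"); save(w,"w12.png",(220,0,420,150),4)
o=bot.get_obs(); print(o["t"],o["ft_force"],o["position"])
E
```

```text
t: 16.42
position: [561.8, -263.7, 56.1]
tcp_rot: [[0.999, -0.032, 0.002], [-0.032, -0.999, -0.001], [0.002, 0.001, -1.0]]
ft_force: [-0.0, 0.1, 15.1]
opening: 17.6
16.525 [-0.66024234  0.45390536 14.77185985] [ 561.85602151 -263.73941791   56.08998406]
```

View pics/s12.png

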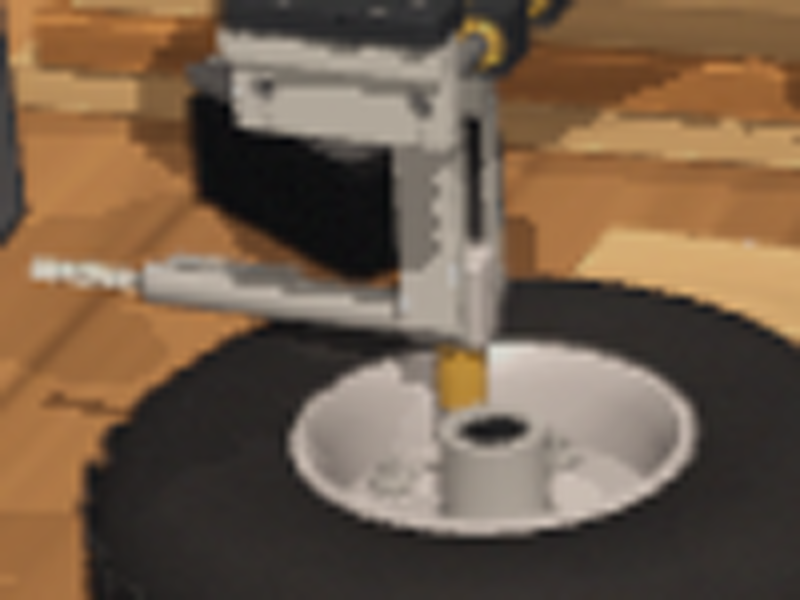

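View pics/w12.png

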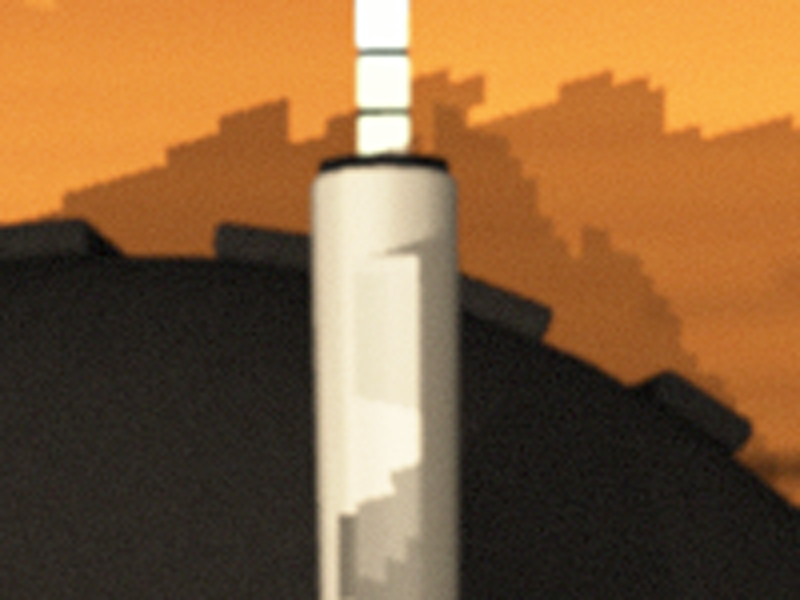

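```bash
python3 -m creep '[0,0,0,0,0,0.5,0, 0,0,0,0,0,1.5,0, 0,0,0,0,0,3,0, 0,0,0,0,0,1.5,0, 0,0,0,0,0,0,0]'
python3 - <<'E'
from h import *
imaging.capture("side")
q=imaging.capture("side"); save(q,"s13.png",(230,120,330,195),8)
w=imaging.capture("wrist"); save(w,"w13.png")
for i in range(2):
  imaging.capture("top");o=bot.get_obs(); print(o["t"],o["ft_force"],o["position"],o["tcp_rot"][2])
E
```

```text
t: 17.15
position: [561.4, -263.6, 120.8]
tcp_rot: [[0.999, -0.032, 0.001], [-0.032, -0.999, -0.001], [0.001, 0.001, -1.0]]
ft_force: [0.3, 0.5, -2.0]
opening: 17.9
17.35 [-0.10664389  0.54008733 -1.4657908 ] [ 560.39307047 -263.18276941  118.93338517] [-1.53494422e-03 -6.97426400e-04 -9.99998579e-01]
17.4 [-0.4225095  -0.30564739 -0.88102798] [ 560.48121989 -263.17048468  119.02737578] [-1.41416933e-03 -7.07456503e-04 -9.99998750e-01]
```

View pics/s13.png

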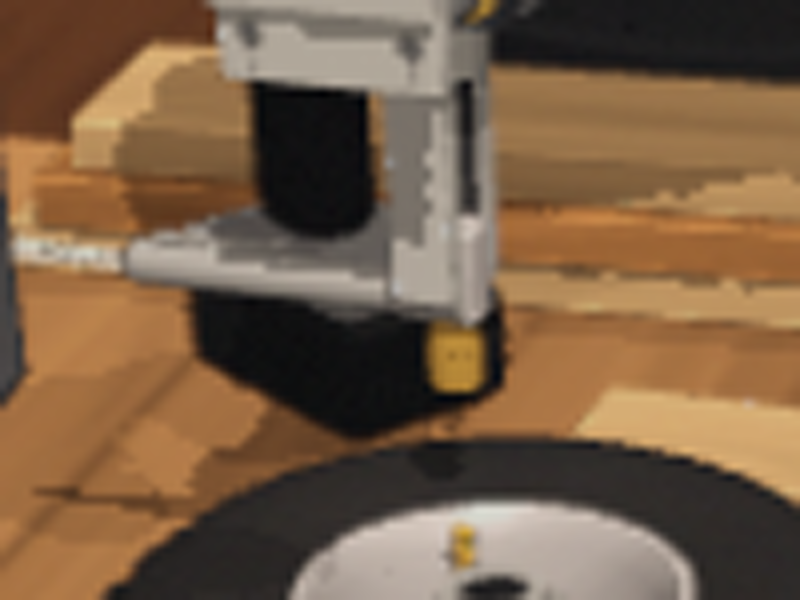

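View pics/w13.png

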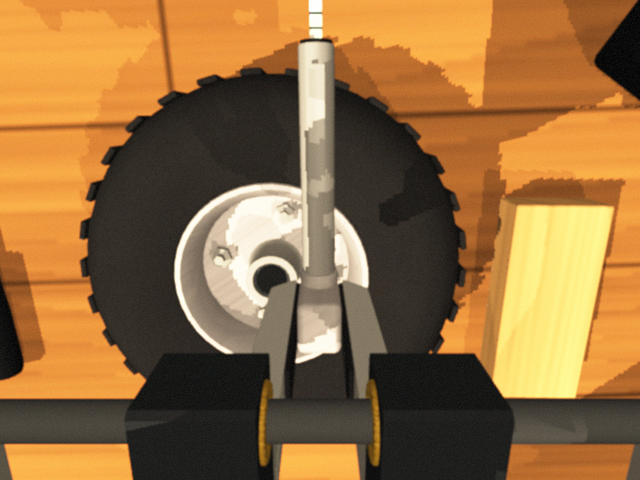

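```bash
python3 - <<'E'
from h import *
w=imaging.capture("wrist"); C,us,vs=cloud(w); P=bot.get_obs()["position"]
for dx in(20,40,60,80,100):
    q=C[(abs(C[:,0]-P[0]-dx)<5)&(abs(C[:,1]-P[1]+0.032*dx)<3)&(C[:,2]>P[2]+20)&(C[:,2]<P[2]+60)]; print(dx,len(q),np.median(q[:,2])-P[2] if len(q) else 0)
q=C[(abs(C[:,0]-P[0])<14)&(abs(C[:,1]-P[1])<7)&(C[:,2]>P[2]+50)&(C[:,2]<P[2]+66)];print("head",np.median(q[:,2])-P[2],q[:,0].max()-P[0])
E
python3 -m creep '[0,0,0,-0.4,4,0,0, 0,0,0,-0.5,5.5,0,0, 0,0,0,-0.5,6,0,0, 0,0,0,-0.5,6,0,0, 0,0,0,-0.5,6,0,0]'
python3 -m creep '[0,0,0,-0.5,6,0,0, 0,0,0,-0.5,6,0,0, 0,0,0,-0.5,5,0,0, 0,0,0,-0.05,3.2,0,0, 0,0,0,0,0,0,0]'
python3 - <<'E'
from h import *
imaging.capture("side")
q=imaging.capture("side"); save(q,"s14.png",(120,180,320,330),4)
imaging.capture("side")
w=imaging.capture("wrist"); save(w,"w14.png")
o=bot.get_obs(); print(o["t"],o["ft_force"],o["position"],o["tcp_rot"])
E
```

```text
20 335 42.99677027212505
40 351 42.907856516503216
60 402 46.30464364290097
80 441 46.30725545863129
100 462 43.41850142875606
head 59.97620317406873 10.70691001340299
t: 18.08
position: [536.5, 13.4, 119.9]
tcp_rot: [[0.999, -0.032, -0.0], [-0.032, -0.999, 0.0], [-0.0, -0.0, -1.0]]
ft_force: [0.0, 0.1, -1.5]
opening: 17.8
t: 18.7
position: [520.6, 216.2, 119.6]
tcp_rot: [[1.0, -0.028, -0.001], [-0.028, -1.0, 0.001], [-0.001, -0.001, -1.0]]
ft_force: [-0.2, -0.1, -1.9]
opening: 17.9
18.9 [-0.69348468 -0.20277264 -2.04136715] [521.65013758 212.29978122 119.80117392] [[ 9.99431635e-01 -3.37089523e-02 -3.37309383e-04]
 [-3.37091152e-02 -9.99431566e-01 -4.89541045e-04]
 [-3.20615729e-04  5.00633208e-04 -9.99999823e-01]]
```

View pics/s14.png

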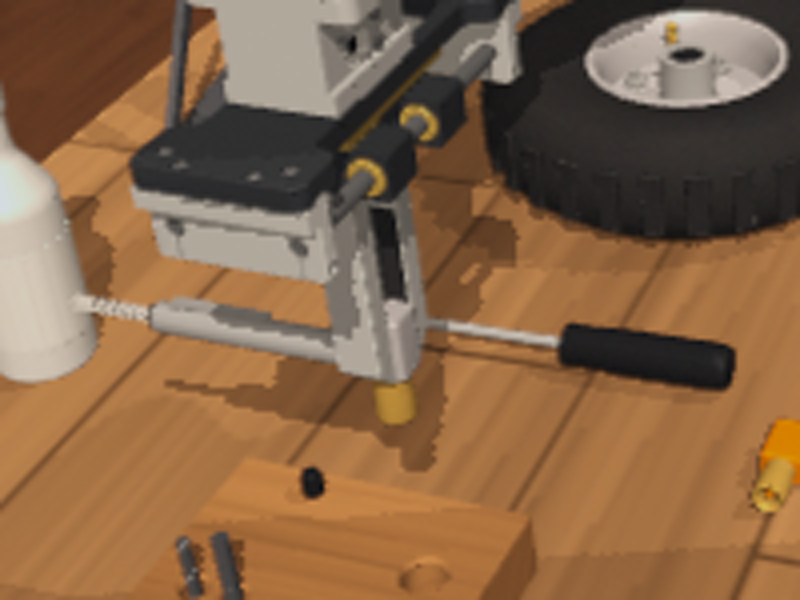

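View pics/w14.png

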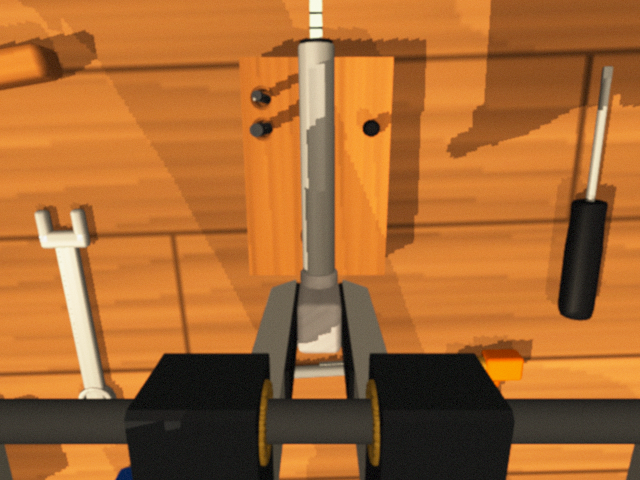

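```bash
python3 -m creep '[0,0,0,-0.03,0.15,-3,0, 0,0,0,0,0,-3,0, 0,0,0,0,0,-1.5,0, 0,0,0,0,0,0,0, 0,0,0,0,0,0,0]'
```

```text
t: 19.52
position: [521.9, 215.1, 46.0]
tcp_rot: [[0.999, -0.033, 0.001], [-0.033, -0.999, 0.001], [0.001, -0.001, -1.0]]
ft_force: [-0.3, -0.1, -1.5]
opening: 17.6
```

```bash
python3 -m creep '[0,0,0,-0.06,-0.08,-1,0, 0,0,0,0,0,0,0, 0,0,0,0,0,0,0]'
python3 - <<'E'
from h import *
q=imaging.capture("side"); save(q,"s15.png",(160,240,280,340),6)
o=bot.get_obs(); print(o["t"],o["ft_force"],o["position"])
E
```

```text
t: 19.9
position: [520.6, 214.3, 35.1]
tcp_rot: [[0.999, -0.032, -0.0], [-0.032, -0.999, 0.0], [-0.0, -0.0, -1.0]]
ft_force: [-0.6, 0.4, -1.5]
opening: 17.4
19.95 [ 0.03704544 -0.3916975  -0.65380892] [520.66696241 214.38968792  35.20767717]
```

View pics/s15.png

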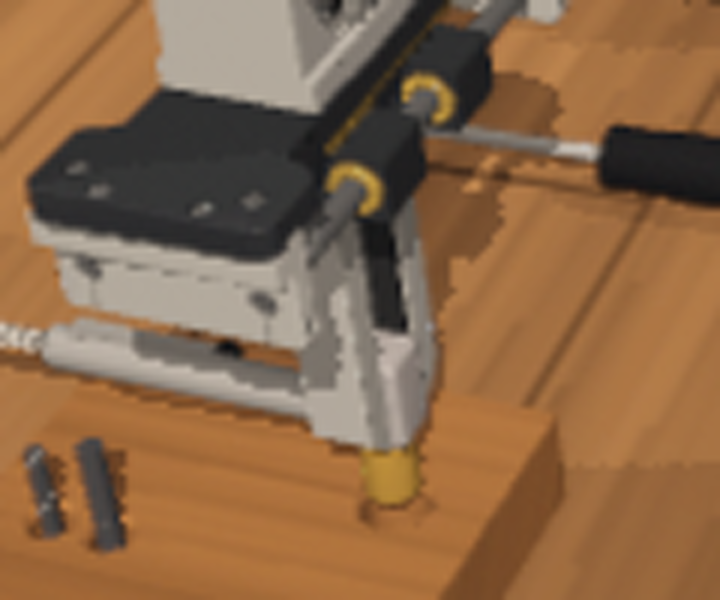

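Centred over the hole. Lower gently and watch the force.

```bash
python3 -m creep '[0,0,0,0.03,-0.02,-0.4,0, 0,0,0,0,0,-0.4,0, 0,0,0,0,0,0,0]'| sed -n '2p;4p'; python3 -m creep '[0,0,0,0,0,-0.5,0, 0,0,0,0,0,-0.5,0, 0,0,0,0,0,0,0]'| sed -n '2p;4p'
```

```text
position: [520.6, 214.0, 26.6]
ft_force: [-0.4, -0.4, -1.7]
position: [520.6, 214.0, 16.5]
ft_force: [0.1, 0.4, -1.7]
```

```bash
python3 -m creep '[0,0,0,0,0,-0.5,0, 0,0,0,0,0,-0.3,0, 0,0,0,0,0,0,0]'| sed -n '2p;4p'
```

```text
position: [520.7, 214.0, 8.8]
ft_force: [-0.4, -0.5, -1.2]
```

```bash
python3 -m creep '[0,0,0,0,0,-0.15,0, 0,0,0,0,0,0,0]'| sed -n '2p;4p';python3 -m creep '[0,0,0,0,0,-0.1,0, 0,0,0,0,0,0,0]'| sed -n '2p;4p'; python3 -m creep '[0,0,0,0,0,-0.05,0, 0,0,0,0,0,0,0]'| sed -n '2p;4p'
python3 - <<'E'
from h import *
q=imaging.capture("side"); save(q,"s16.png",(140,240,260,340),6)
E
```

```text
position: [520.9, 214.1, 7.5]
ft_force: [-0.1, -0.5, -1.7]
position: [520.9, 214.1, 6.5]
ft_force: [-0.6, 0.1, -0.6]
position: [520.9, 214.1, 6.0]
ft_force: [0.1, -0.0, -1.3]
```

View pics/s16.png

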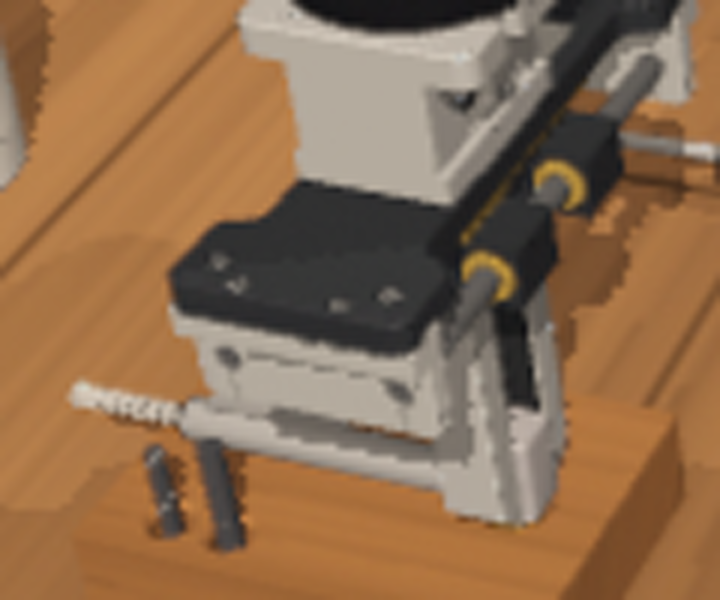

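```bash
python3 -m creep '[0,0,0,0,0,-0.07,0, 0,0,0,0,0,0,0]'| sed -n '2p;4p'; python3 -m creep '[0,0,0,0,0,0,3, 0,0,0,0,0,0,4, 0,0,0,0,0,0,5, 0,0,0,0,0,0,5]'
python3 - <<'E'
from h import *
q=imaging.capture("side"); save(q,"s17.png",(140,240,260,340),6)
w=imaging.capture("wrist"); save(w,"w17.png",(170,0,470,225),2.6)
E
```

```text
position: [521.0, 214.1, 5.8]
ft_force: [-2.2, -1.8, 8.0]
t: 22.62
position: [520.9, 214.1, 5.3]
tcp_rot: [[0.999, -0.032, -0.0], [-0.032, -0.999, 0.0], [-0.0, -0.0, -1.0]]
ft_force: [0.7, -0.3, 0.3]
opening: 49.4
```

View pics/s17.png

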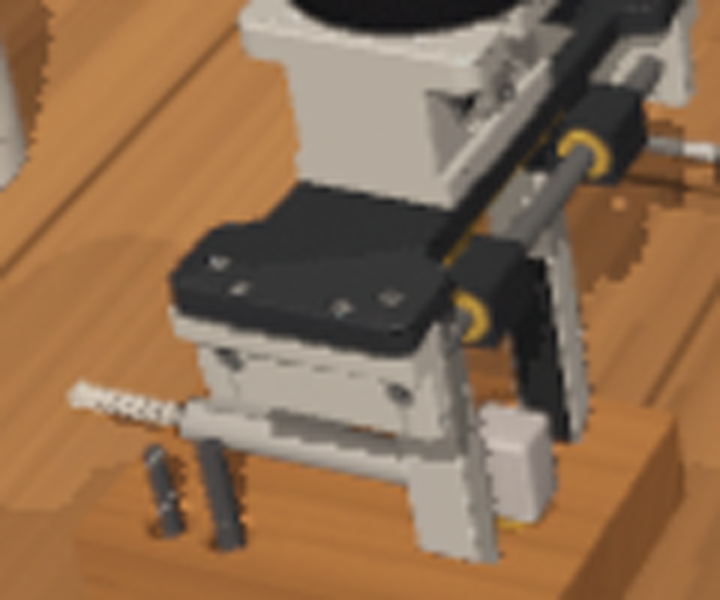

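View pics/w17.png

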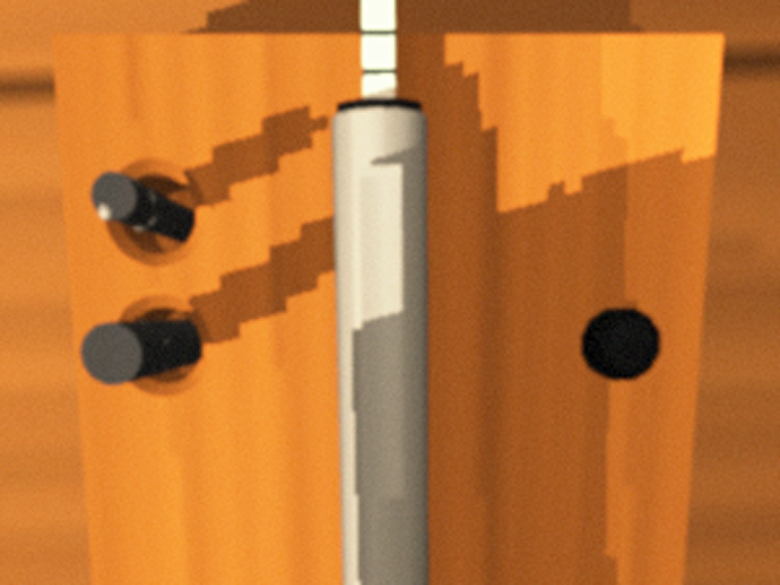

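Released, resting in the hole as at the start (chuck collar sliver same as before). Withdraw straight up and check.

```bash
python3 -m creep '[0,0,0,0,0,1,5, 0,0,0,0,0,4,5, 0,0,0,0,0,5,5, 0,0,0,0,0,5,5, 0,0,0,0,0,3,5]'; python3 -m creep '[0,0,0,0,0,0,5, 0,0,0,0,0,0,5]' | head -2
python3 - <<'E'
from h import *
np.set_printoptions(precision=1,suppress=True)
q=imaging.capture("side"); save(q,"s18.png",(140,240,260,340),6)
p=imaging.capture("wrist"); save(p,"w18.png")
o=bot.get_obs();print(o["t"],o["position"],o["ft_force"])
C,us,vs=cloud(p)
b=C[(abs(C[:,2]-34)<4)&(abs(C[:,0]-563)<100)&(abs(C[:,1]-214)<80)]
print(cv2.minAreaRect(b[:,:2].astype(np.float32)),np.median(b[:,2]))
g=C[(abs(C[:,2]-66)<4)&(abs(C[:,0]-518)<25)&(abs(C[:,1]-214)<20)]
print(cv2.minAreaRect(g[:,:2].astype(np.float32)),np.median(g[:,2]))
for x in range(540,626,20):
    k=C[(abs(C[:,0]-x)<4)&(abs(C[:,1]-213.7)<3)&(C[:,2]>40)]; print(x,np.median(k[:,2]))
E
```

```text
t: 23.35
position: [521.4, 214.5, 188.7]
tcp_rot: [[0.999, -0.032, 0.003], [-0.032, -0.999, 0.001], [0.003, -0.001, -1.0]]
ft_force: [0.6, 0.5, -0.5]
opening: 50.1
t: 23.6
position: [520.5, 213.9, 185.0]
23.7 [520.4 213.9 184.5] [-0.5  0.2  0.1]
((565.4388427734375, 212.42669677734375), (100.2834243774414, 149.75987243652344), 88.09308624267578) 35.26481414654321
((520.64306640625, 213.84400939941406), (17.789459228515625, 21.557077407836914), 88.46541595458984) 65.87404738306971
540 331.56705412747965
560 48.73463957968439
580 52.221432678158465
600 51.82978934709793
620 49.14200151995115
```

View pics/s18.png

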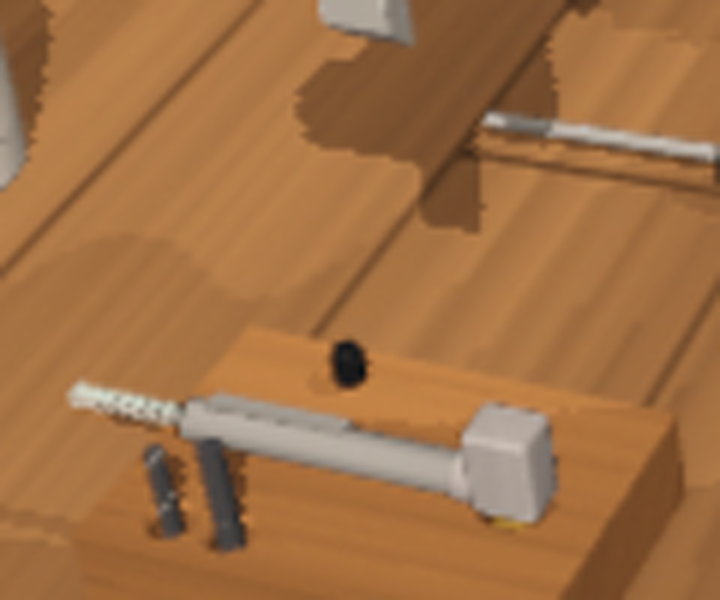

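View pics/w18.png

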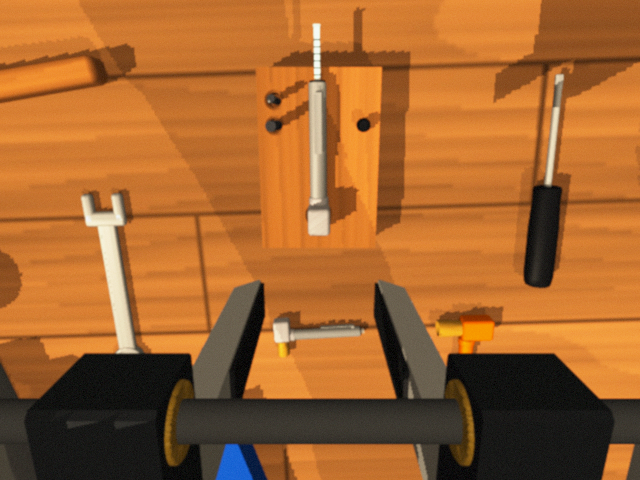

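```bash
python3 -c "
from rig import bot
bot.job_done()"
```

```text
the job is handed in; nothing more can be done
```

The wheel has been checked. The gauge is back in its hole in the brown block with the rod still out, and the job was handed in at about 24 s. No verdict is reported.

**Pressing:** I set the chuck on the valve stem and pressed until the seal met the stem. The force levelled at about 11 N while the valve pin gave way, then stiffened, and I held it for about half a second at about 16 N on the valve. The rod came out by roughly 37–38 mm, judged from the pictures.

**Last checks:**
- **Seating:** the head top is at 65.9 mm, against 66.0 mm at the start. The head centre is at (520.6, 213.8) mm, against (520.3, 213.7) mm before.
- **Level:** the gauge looks level in the side picture.
- **Other things:** the gripper is clear and touching nothing. The valve cap, screwdriver and spanner look undisturbed. The offcut was out of view in the last pictures, but nothing went near it after the press.

**What disagreed:**
- **Fingertips:** they sit about 33 mm higher than the reported TCP height. My first grasp therefore closed just above the head and caught nothing. I measured the offset in the wrist and side pictures, corrected for it, and gripped the head at 17.7 mm opening.
- **Force at seating:** the wrist force read about 8 N upward just before release, from lightly overshooting onto the block. It was about 0 after the fingers opened.

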